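# Refit the hinge pin of the viewing cabinet and hold its lid at the index

## Task

The left hinge of the viewing cabinet's lid is missing its pin, which lies in the V-block: push the pin through the fork and lug, from the outside, until its collar sits against the fork. Only then lift the lid by its handle until its pointer stands at the index clipped on the quadrant, and finish while still holding the lid there by the handle, because no stay keeps it up. Leave the index as it is set and do not disturb the torch, the weights and the loupe.

Things in the scene. Friction and masses are not known exactly. Their poses are not given: they have to be found in the camera images.
- pin_grip (a point): Loose headed hinge pin, 60 g, lying level in a V-block; this is the centre of its black grip (round, diameter 16 mm, 28 mm long, thin grey rings), on the pin's axis. y axis: along the pin from tip to head. From the tip: steel shank diameter 10 mm, 62 mm long (last 13 mm a tapered nose), collar diameter 22 mm, 4 mm thick, then the grip.
- pin_seat (a point): Point on the pin's axis, on the face of the collar that looks to the tip, 18 mm from the grip's centre towards the tip. Its y axis points from tip to head.
- vblock: Steel V-block 48 x 50 mm, 46 mm high, fixed; origin at the centre of its underside. Its 90 degree groove runs along its y axis; the pin lies in it with its axis 37 mm above the table, head overhanging the +y end so that the collar face is 4 mm off the block.
- fork_mouth (a point): Centre of the hole in the outer (left) face of the left hinge fork at the cabinet's rear edge, 118 mm above the table. y axis: along the hinge, out of the hole, so the pin goes in along -y; x to the cabinet's rear. Holes 12.8 mm wide, in line with the lid shut: cheek 10 mm, the lid's 24 mm lug in a 26 mm gap, cheek 10 mm. The face is flush with the cabinet's left side: free space outside it.
- hinge_mid (a point): Point on the hinge axis at the middle of the cabinet's width, 118 mm above the table; axes as fork_mouth. The fixed grey cabinet is 240 mm wide (y), 190 mm deep (x), 105 mm high; the hinge axis lies 105 mm behind its middle.
- handle_bar (a point): Centre of the lid's black handle bar: round, diameter 12 mm, 104 mm long, along the hinge axis direction y, on top of the lid near its front edge, 32 mm above the lid's face. With the lid shut it lies 186 mm in front of the hinge axis and 27 mm above it, and turns about that axis with the lid.
- lid: The lid with its clear pane, handle, lugs and pointer: 240 x 190 mm, 8 mm thick; origin on the hinge axis at the middle of its width. Its axes turn with it (shut: as fork_mouth).
- lid_angle (a joint): Hinge of the lid, rad: 0 shut, positive as the front edge rises (range 0 to 1.5). The lid weighs about 0.55 kg, moves freely and falls shut when let go.
- pointer (a point): Point on the dark pointer blade fixed to the lid's right edge, 130 mm from the hinge axis; it sweeps along the quadrant as the lid turns. With the lid shut it is exactly in front of the hinge axis, level with it.
- index_tip (a point): The mark: a dark clip with a thumbscrew on the rim of the aluminium quadrant (upright arc plate, radius 103 to 125 mm, line every 5 degrees, on the cabinet's right side). This point is on its centre line, 130 mm from the hinge axis; the pointer comes to the same point when the lid's angle equals the index's.
- index (a joint): Angle at which the index is clamped, rad, on the same scale as joint lid_angle (0.6 to 1.0). It is stiff and must stay where it is.
- torch: Bystander: black pocket torch 110 mm long, 32 mm thick, lying; origin under its centre.
- weight_200: Bystander: brass check weight 29 mm wide, 30 mm high; origin at the centre of its base.
- weight_100: Bystander: brass check weight 23 mm wide, 24 mm high; origin at the centre of its base.
- loupe: Bystander: black loupe 38 mm wide, 30 mm high; origin at the centre of its base.

How it is judged:
By the outcome, as a careful person would: the job done as asked, in the order asked, and still so for the second after the job is handed in, while the arm keeps its last pose, push and grip.
It also fails if it takes over 48 s, if anything falls off the work surface, if the arm or the gripper's body presses on something with over 40 N, if the wrist force passes 120 N, or if a joint passes its speed limit or range.

## Robot

A 6-joint arm with a two-finger parallel gripper is mounted at the origin on a cart in front of the work surface, level with it; the furniture and walls round the work are solid. World frame = base frame: x ahead of the robot, y to its left, z up, the work surface at z = 0. Lengths are in m, angles in rad, forces in N, time in s.
With the tool pointing down it reaches from about 0.35 to 0.775 m from the base axis. Payload 5.5 kg.
Tool frame: the origin (TCP) lies at the very end of the fingers, on their centre line; the grasp point (between the pads) lies 19 mm behind it; z points along the fingers, y is the direction in which the jaws open and shut (so a half turn about z gives the same grasp; the last joint's range is limited). The gripper opens to 85 mm and grips with 20 to 120 N. Pads are 22 mm wide; open, the fingers measure 114 mm over their backs; the gripper's body (76 mm by 85 mm) begins 54 mm behind the grasp point. The pads swing forward as they close: fully open they stand 13 mm farther back than shut.
Start: joints at [1.102, 0.313, 0.046, 1.304, 0, 1.431], TCP at [0.186, 0.544, 0.231] pointing down, gripper open.
Joint ranges: [-2.76, 2.76], [-0.86, 1.69], [-1.03, 1.26], [-2.2, 2.34], [-1.47, 1.5], [-3.14, 3.14]. Speed limits (rad/s): [2.57, 2.57, 3.14, 3.14, 3.14, 3.14].

## Interface

Orientations are given as a rotation vector (axis times angle).
In Python, from cell import bot, viewer gives the robot as it stands.
- The arm moves only by the tool carry_out, never from a script. Its arguments are lists of equal length, an entry for each row: "jaw": the gripper's target within -1 to 1 (shut at 1, half-way at 0, fully open at -1); "offset": the shift along the world's x, y, z in mm, a list of three; "yaw": the turn about the world's z in rad. A call has 1 to 10 rows; each row is the pose to reach, as a shift and turn from the pose measured when the call began; what a row does not reach only later rows make up. A row lasts 1/10 s, in which the tool goes at most 50 mm and 8.59 degrees, less where a joint would pass 70% of its speed; a pose out of reach is approached as far as the arm can. A call with a gripper value outside its range is refused whole. The fingers move at their own pace and stop on an object; "squeeze" is the grip in N (left out, the last holds). Time passes only in rows, so rows that repeat a pose let the fingers close. It gives the time, the measured TCP pose, the force and the opening at its end, in the units of the state.
- bot.sense(): the state, without advancing time (a new reading comes with each control period).
- viewer.read_camera(name): name is "scene" or "top"; returns a dict with "img" (384x512x3 uint8, red, green, blue), "range_z" (384x512 float32, m along the optical axis (not along the pixel's ray), 0 where there is no reading), "fovy" (degrees; the focal length in pixels is half the picture's height over the tangent of half this angle, whatever the lens; pixels are square), "cx", "cy" (the principal point, pixels), "T" (4x4, takes a point from camera to world coordinates). Camera axes: x right, y down, z forward; pixel columns grow to the right and rows downward; lengths in m; the calibration is good to about 2 mm. A picture is of the moment at which its call begins.
- bot.finish_job(): hands the job in, once; it reports no verdict.
The state is a dict: "time": time; "qpos": joint angles; "dq": joint speeds; "joint_efforts": joint torques, N m; "eef_pos": TCP position; "ee_rot": TCP orientation; "force": force on the tool from outside, world axes, zero at the start; "ft_torque": the same for the moment, N m; "finger_gap": finger opening in m.
Only numpy, scipy, OpenCV 4.12 (cv2) and the standard library are available. Lean on these libraries where they do the work, as an engineer would, in place of code of your own. Each camera call takes 0.05 s, during which the arm holds its last target.

## Working session

There is one attempt and no reset: what is moved stays moved. The work goes in short steps, Python scripts to look and compute and a tool call to move; the robot and the scene stay as the last step left them, time stands still between calls to the robot, and variables do not carry over. Pictures are saved under pics/ and viewed, and the job is handed in when it is done.

Besides the shell and the picture viewer there is one more tool, called after ">>>" as a command line: name --pt "numbers of a row" for each row, then --argument value for the rest. carry_out: Moves the arm, as the interface text tells. Its arguments: {"type":"object","properties":{"jaw":{"type":"array"},"offset":{"type":"array"},"yaw":{"type":"array"},"squeeze":{"type":"number"}},"required":["jaw","offset","yaw"]}

```bash
mkdir -p pics; ls; cat > h.py <<'E'
import numpy as np, cv2
from cell import bot, viewer
def cam(n):
    c=viewer.read_camera(n); c['f']=c['img'].shape[0]/2/np.tan(np.radians(c['fovy'])/2); return c
def pt(c,u,v,d=None):
    if d is None:
        d=c['range_z'][int(round(v)),int(round(u))]
    p=np.array([(u-c['cx'])/c['f']*d,(v-c['cy'])/c['f']*d,d,1]); return (c['T']@p)[:3]
def atz(c,u,v,z):
    r=c['T'][:3,:3]@np.array([(u-c['cx'])/c['f'],(v-c['cy'])/c['f'],1]); o=c['T'][:3,3]
    return o+r*(z-o[2])/r[2]
def save(c,name,box=None,s=1):
    im=c['img'][:,:,::-1]
    if box: im=im[box[1]:box[3],box[0]:box[2]]
    cv2.imwrite('pics/'+name,cv2.resize(im,None,fx=s,fy=s,interpolation=cv2.INTER_CUBIC))
E
python3 - <<'E'
from h import *
import pickle
for n in('scene','top'):
    c=cam(n); save(c,n+'0.png',None,1.5); pickle.dump(c,open(n+'0.pkl','wb'))
    print(n,c['fovy'],c['cx'],c['cy'],c['T'].round(3).tolist())
print(bot.sense())
E
```

```text
pics
scene 52.35939258074765 258.6066553388197 187.0165269032745 [[-0.576, -0.461, 0.675, -0.176], [-0.817, 0.308, -0.487, 0.479], [0.016, -0.832, -0.554, 0.616], [0.0, 0.0, 0.0, 1.0]]
top 42.115659929128256 258.40934940585083 193.09558653007218 [[0.006, -0.999, 0.054, 0.397], [-1.0, -0.007, -0.015, 0.043], [0.015, -0.054, -0.998, 1.31], [0.0, 0.0, 0.0, 1.0]]
{'time': 0.1, 'qpos': array([ 1.10235815e+00,  3.13959066e-01,  4.51311382e-02,  1.30363736e+00,
       -1.30344523e-05,  1.43120433e+00]), 'dq': array([ 0.00065639, -0.00246064,  0.00391507,  0.00138261,  0.00030248,
       -0.00158706]), 'joint_efforts': array([ 2.25445059e-03, -4.81723630e+01,  2.99246407e+01,  1.26794289e-02,
       -1.64577305e-04, -3.54820855e-06]), 'eef_pos': array([0.1854989 , 0.54377785, 0.23049462]), 'ee_rot': array([-5.14146096e-01, -3.09874025e+00,  2.50711908e-03]), 'force': array([-1.47219502,  0.60016823, -0.27886123]), 'ft_torque': array([-0.02386777, -0.01070745,  0.01416661]), 'finger_gap': 0.08542717517917739}
```

View pics/scene0.png

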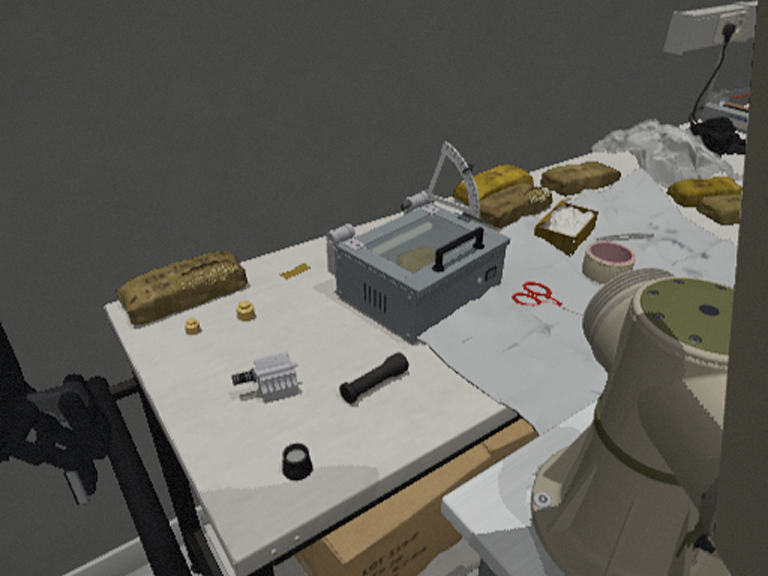

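View pics/top0.png

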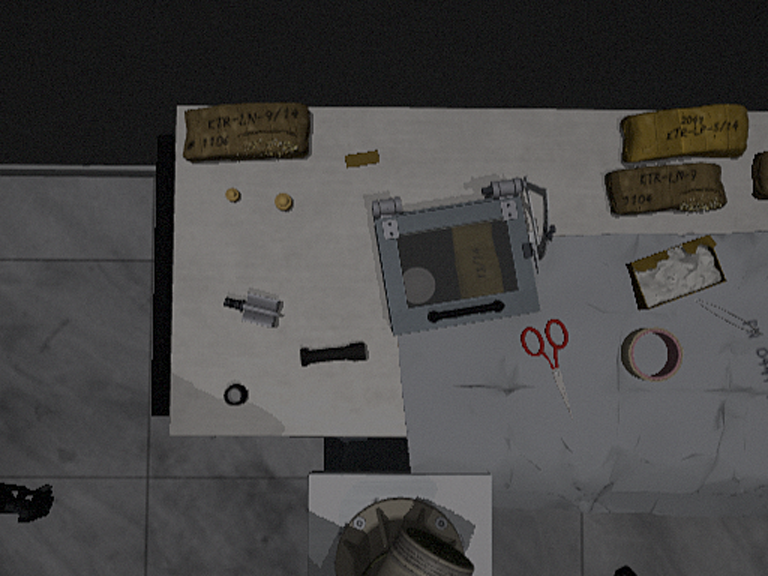

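The scene view shows the cabinet at (420,260), the V-block with pin at (265,378) and the torch at (375,375). In the top view the pin grip is at (233,303), the fork at (385,207), the handle at (466,310) and the index at about (545,235), all in 1.5x pixels. I'll enlarge these.

```bash
python3 - <<'E'
from h import *
import pickle
t=pickle.load(open('top0.pkl','rb')); s=pickle.load(open('scene0.pkl','rb'))
t['img']=np.clip(t['img'].astype(float)*1.6,0,255).astype(np.uint8)
save(t,'t_pin.png',(140,180,210,230),11)
save(t,'t_cab.png',(240,110,380,230),5)
save(s,'s_cab.png',(210,85,350,225),4.2)
save(s,'s_pin.png',(140,220,220,280),9)
E
```

```text
(no output)
```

View pics/t_pin.png

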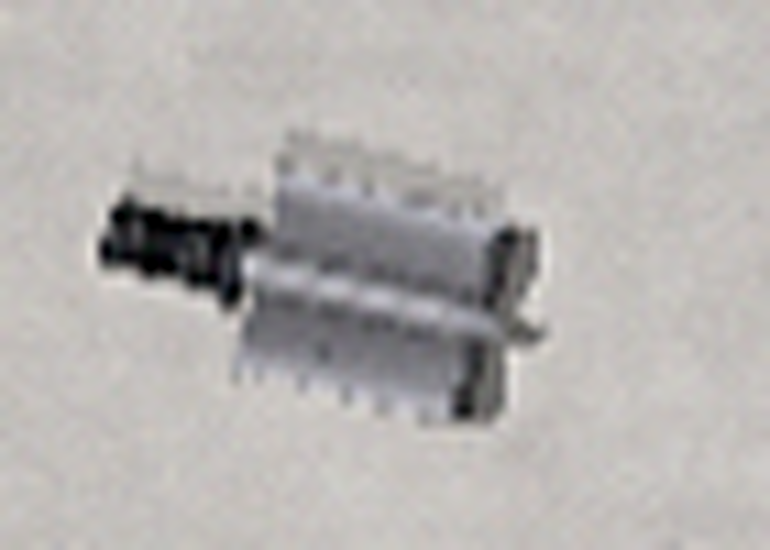

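View pics/t_cab.png

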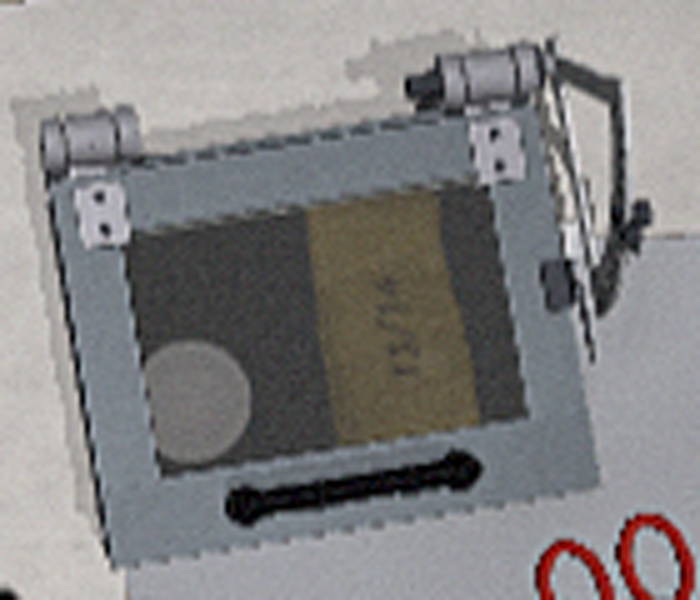

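View pics/s_cab.png

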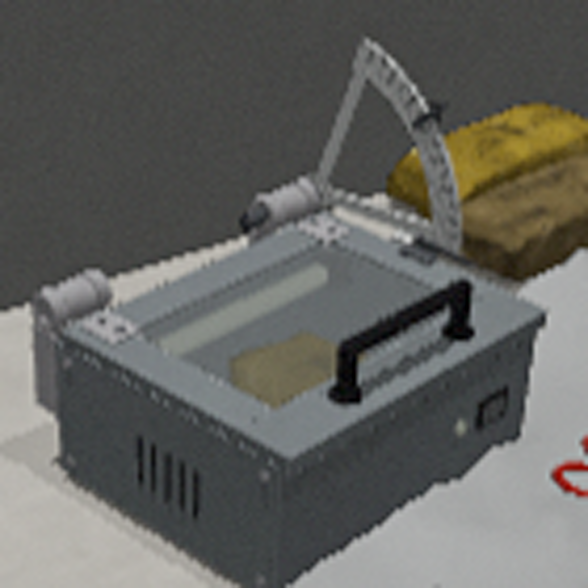

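View pics/s_pin.png

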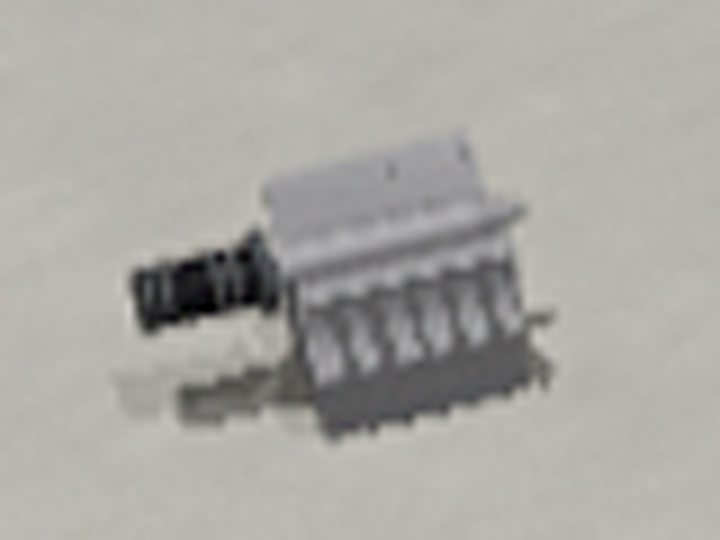

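```bash
cat >> h.py <<'E'
def un(x,y,box,s): return (x+.5)/s-.5+box[0],(y+.5)/s-.5+box[1]
E
python3 - <<'E'
from h import *
import pickle
t=pickle.load(open('top0.pkl','rb')); s=pickle.load(open('scene0.pkl','rb'))
P=(140,180,210,230);C=(240,110,380,230);SC=(210,85,350,225);SP=(140,220,220,280)
def T(n,x,y,z,b,sc,c=t):
    u,v=un(x,y,b,sc); print(n,(u,v),atz(c,u,v,z).round(4), pt(c,u,v).round(4))
T('head',105,238,.037,P,11);T('tip',545,333,.037,P,11);T('grip',170,252,.037,P,11)
for n,x,y in(('FL',115,567),('FR',600,487),('RL',50,185),('RR',535,105)): T(n,x,y,.113,C,5)
T('h1',242,505,.145,C,5);T('h2',465,468,.145,C,5)
T('forkL',43,145,.118,C,5);T('forkR',543,67,.118,C,5)
T('S head',143,298,.037,SP,9,s);T('S tip',523,210,.037,SP,9,s)
T('S fork L',48,302,.118,SC,4.2,s)
T('S h1',345,352,.145,SC,4.2,s);T('S h2',460,288,.145,SC,4.2,s)
E
```

```text
head (149.0909090909091, 201.1818181818182) [0.4438 0.3028 0.037 ] [0.4451 0.3098 0.0031]
tip (189.0909090909091, 209.8181818181818) [0.4225 0.2009 0.037 ] [ 0.4232  0.2055 -0.0008]
grip (155.0, 202.45454545454544) [0.4407 0.2878 0.037 ] [0.4405 0.2867 0.0424]
FL (262.6, 223.0) [0.3904 0.0151 0.113 ] [0.3904 0.0151 0.1107]
FR (359.6, 207.0) [ 0.4302 -0.2184  0.113 ] [ 0.4301 -0.2173  0.1179]
RL (249.6, 146.6) [0.5746 0.0475 0.113 ] [0.5741 0.0475 0.116 ]
RR (346.6, 130.6) [ 0.6155 -0.1877  0.113 ] [ 0.636  -0.2093  0.0009]
h1 (288.0, 210.6) [ 0.4199 -0.0434  0.145 ] [ 0.4198 -0.043   0.1504]
h2 (332.6, 203.2) [ 0.4379 -0.148   0.145 ] [ 0.4377 -0.147   0.1508]
forkL (248.2, 138.6) [0.5932 0.051  0.118 ] [0.5942 0.051  0.1121]
forkR (348.2, 123.0) [ 0.6332 -0.1907  0.118 ] [ 0.6314 -0.1889  0.1272]
S head (155.44444444444446, 252.66666666666666) [0.446  0.2976 0.037 ] [0.438  0.2999 0.0444]
S tip (197.66666666666666, 242.88888888888889) [0.4233 0.2092 0.037 ] [4.614e-01 1.921e-01 2.000e-04]
S fork L (221.04761904761904, 156.52380952380952) [0.6021 0.0407 0.118 ] [0.5886 0.0483 0.1266]
S h1 (291.76190476190476, 168.42857142857144) [ 0.4192 -0.0445  0.145 ] [ 0.4178 -0.0433  0.1461]
S h2 (319.1428571428571, 153.1904761904762) [ 0.4389 -0.1492  0.145 ] [ 0.4341 -0.1443  0.1487]
```

```bash
cat > edge.py <<'E'
from h import *
import pickle
from scipy.ndimage import map_coordinates, gaussian_filter
def edge(c,p0,p1,half=4,n=40,a=.1,b=.9,src=None):
    g=gaussian_filter(c['img'].astype(float).mean(2) if src is None else src,0.6)
    p0,p1=np.array(p0,float),np.array(p1,float); d=p1-p0; L=np.hypot(*d); d/=L; nn=np.array([-d[1],d[0]])
    o=np.arange(-half,half+.01,.1); pts=[]
    for s in np.linspace(a,b,n):
        q=p0+d*L*s; xy=q[:,None]+nn[:,None]*o
        pr=map_coordinates(g,[xy[1],xy[0]],order=1); gr=np.abs(np.gradient(pr)); w=gr**4
        pts.append(q+nn*(w*o).sum()/w.sum())
    pts=np.array(pts)
    vx,vy,x0,y0=cv2.fitLine(pts.astype(np.float32),cv2.DIST_HUBER,0,.01,.01).ravel()
    r=(pts-[x0,y0])@np.array([-vy,vx]); ok=abs(r)<2*np.median(abs(r))+.1
    vx,vy,x0,y0=cv2.fitLine(pts[ok].astype(np.float32),cv2.DIST_L2,0,.01,.01).ravel()
    return np.array([x0,y0]),np.array([vx,vy]),ok.sum(),np.std(r[ok])
def wline(c,e,z):
    a=atz(c,*(e[0]-20*e[1]),z);b=atz(c,*(e[0]+20*e[1]),z); d=(b-a)[:2]; return a[:2],d/np.hypot(*d)
E
python3 - <<'E'
from edge import *
t=pickle.load(open('top0.pkl','rb'))
c=dict(FL=(262.6,223),FR=(359.6,207),RL=(249.6,146.6),RR=(346.6,130.6))
W={}
for n,a,b in(('front','FL','FR'),('left','FL','RL'),('right','FR','RR')):
    e=edge(t,c[a],c[b]); w=wline(t,e,.113); W[n]=w
    print(n,e[2],e[3].round(3),'deg',np.degrees(np.arctan2(w[1][1],w[1][0])).round(2),w[0].round(4))
    # by depth
    e=edge(t,c[a],c[b],src=t['range_z'].astype(float)*300); w=wline(t,e,.113)
    print('  depth',e[2],e[3].round(3),'deg',np.degrees(np.arctan2(w[1][1],w[1][0])).round(2),w[0].round(4))
# handle by dark pixels
g=t['img'].astype(float).mean(2); 
ys,xs=np.mgrid[195:220,280:342]; z=np.array([[pt(t,x,y)[2] for x in range(280,342)] for y in range(195,220)])
m=(z>.13); print('hand n',m.sum(), z[m].max())
q=np.array([pt(t,x,y,None) for x,y in zip(xs[m],ys[m])]); q2=np.array([atz(t,x,y,.145)[:2] for x,y in zip(xs[m],ys[m])])
vx,vy,x0,y0=cv2.fitLine(q2.astype(np.float32),cv2.DIST_L2,0,.01,.01).ravel(); s=(q2-[x0,y0])@[vx,vy]
print('handle',q2.mean(0),(q2.min(0)+q2.max(0))/2,np.degrees(np.arctan2(vy,vx)),s.min(),s.max(),[x0,y0])
E
```

```text
front 24 0.541 deg -80.35 [ 0.4012 -0.0543]
  depth 36 0.257 deg -80.45 [ 0.4005 -0.0558]
left 40 0.291 deg -170.31 [0.5293 0.0424]
  depth 36 0.131 deg -170.39 [0.5348 0.0426]
right 31 0.532 deg -173.15 [ 0.5707 -0.2008]
  depth 31 0.803 deg -170.74 [ 0.5721 -0.1976]
hand n 256 1.3104688104217388
handle [ 0.42813393 -0.09688995] [ 0.43238409 -0.09378768] -80.73149 -0.06019509710358546 0.05800697567717201 [np.float32(0.42813393), np.float32(-0.09688995)]
```

```bash
python3 - <<'E'
from edge import *
from scipy.spatial.transform import Rotation as R
t=pickle.load(open('top0.pkl','rb'))
s=bot.sense(); M=R.from_rotvec(s['ee_rot']).as_matrix(); print(M.round(3)); print('tool y deg',np.degrees(np.arctan2(M[1,1],M[0,1])))
# pin axis: shank bright ridge & dark grip
g=t['img'].astype(float).mean(2)
pts=[]
xs=np.arange(150,190)
m=np.zeros_like(g,bool); 
ys,xx=np.mgrid[190:222,144:166]; d=g[190:222,144:166]; 
w=np.clip(70-d,0,None); print(d.min(),d.max())
p=np.array([atz(t,x,y,.037)[:2] for x,y in zip(xx.ravel(),ys.ravel())]); w=w.ravel()
c0=np.array([.4405,.2865]); k=np.hypot(*(p-c0).T)<.026
c=(p[k]*w[k,None]).sum(0)/w[k].sum(); print('dark centroid',c)
# knuckles: points high near fork
for (x0,x1,y0,y1) in((242,275,125,150),(320,352,112,135)):
    q=np.array([pt(t,x,y) for x in range(x0,x1) for y in range(y0,y1)]); q=q[(q[:,2]>.121)&(q[:,2]<.16)]
    a=np.radians(9.6);u=q[:,:2]@[np.cos(a),np.sin(a)];v=q[:,:2]@[-np.sin(a),np.cos(a)]
    print(len(q),'u',u.mean(),u.min(),u.max(),'v',v.min(),v.max(),'z',q[:,2].max())
E
```

```text
[[-0.946  0.323 -0.001]
 [ 0.323  0.946 -0.001]
 [ 0.    -0.002 -1.   ]]
tool y deg 71.15851322232099
0.0 132.66666666666666
dark centroid [0.4417064  0.28503332]
184 u 0.5897568027593066 0.5633924471571694 0.6027278169948456 v -0.09396499371623894 -0.04836974419522797 z 0.13829675477402503
244 u 0.5907770890683337 0.5782724506823536 0.6036130242358834 v -0.2995563938579462 -0.22619335120364317 z 0.1370801514669815
```

>>> carry_out --jaw '[-1,-1,-1,-1,-1,-1,-1,-1,-1,-1]' --pt "30 -30 -10" --pt "60 -60 -20" --pt "90 -90 -40" --pt "120 -120 -60" --pt "150 -150 -80" --pt "180 -180 -100" --pt "210 -210 -110" --pt "240 -240 -120" --pt "255 -257 -130" --pt "255 -257 -130" --yaw '[-0.149,-0.298,-0.447,-0.596,-0.745,-0.894,-1.043,-1.192,-1.341,-1.449]' --squeeze 40

```text
time: 1.1
eef_pos: [0.4416, 0.2839, 0.0986]
ee_rot: [-2.448, -1.967, 0.006]
force: [-0.5, 1.4, 0.1]
finger_gap: 0.0856
```

```bash
python3 - <<'E'
from h import *
c=cam('scene');save(c,'s1.png',(100,150,300,300),4)
E
```

```text
(no output)
```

View pics/s1.png

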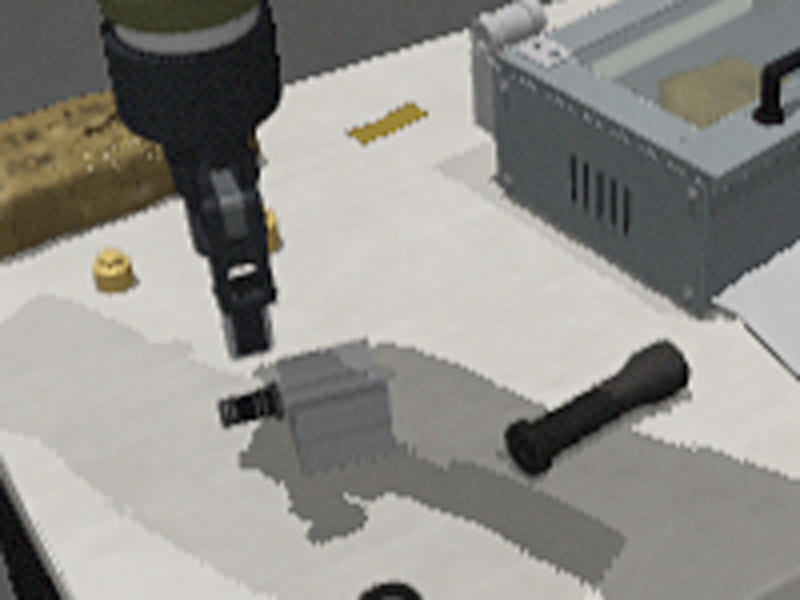

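The gripper hangs over the grip (grip at (248,405) in the crop, fingers at (247,345)). Descending and closing.

>>> carry_out --jaw '[-1,-1,-1,-1,0.3,1,1,1,1,1]' --pt "0 2 -25" --pt "0 2 -50" --pt "0 2 -75" --pt "0 2 -80" --pt "0 2 -80" --pt "0 2 -80" --pt "0 2 -80" --pt "0 2 -80" --pt "0 2 -80" --pt "0 2 -80" --yaw '[0.01,0.01,0.01,0.01,0.01,0.01,0.01,0.01,0.01,0.01]' --squeeze 40

```text
time: 2.15
eef_pos: [0.4415, 0.2872, 0.0199]
ee_rot: [-2.44, -1.977, 0.003]
force: [0.9, 0.8, 2.6]
finger_gap: 0.0145
```

```bash
python3 - <<'E'
from h import *
c=cam('scene');save(c,'s2.png',(130,200,230,275),8)
print(bot.sense())
E
```

```text
{'time': 2.2, 'qpos': array([ 4.23639580e-01,  3.85187666e-01, -4.09106805e-01,  7.78525181e-01,
        1.07286657e-03,  2.20329679e+00]), 'dq': array([-0.00132539,  0.00218168, -0.00018379, -0.00160674,  0.00021066,
       -0.00028454]), 'joint_efforts': array([ 3.30657733e-02, -4.45233893e+01,  2.25679117e+01,  2.36503724e-01,
        3.33236565e-02, -3.45573426e-03]), 'eef_pos': array([0.44152504, 0.28721476, 0.01984858]), 'ee_rot': array([-2.43969794, -1.97679521,  0.00264338]), 'force': array([1.2435388 , 1.63233624, 3.05664501]), 'ft_torque': array([ 0.03290778, -0.09210443, -0.02931044]), 'finger_gap': 0.014883877699836765}
```

View pics/s2.png

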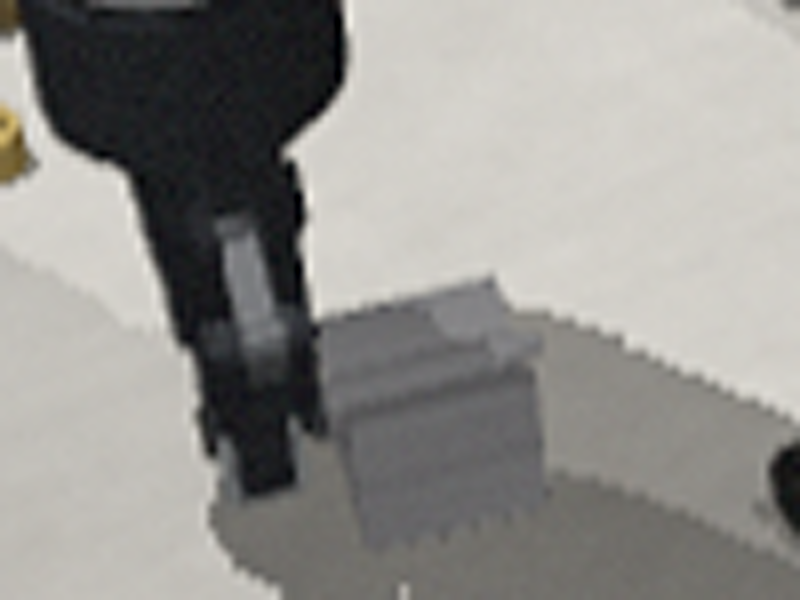

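The fingers stopped on the grip at a 14.9 mm gap. Next I lift, turn by 21.6° and go to a standoff outside the fork.

>>> carry_out --jaw '[1,1,1,1,1,1,1,1,1,1]' --pt "0 0 20" --pt "0 0 50" --pt "0 0 80" --pt "20 -20 90" --pt "45 -45 90" --pt "70 -70 90" --pt "95 -95 90" --pt "115 -120 90" --pt "130 -138 85" --pt "134 -141 81" --yaw '[0,0,0,0.06,0.12,0.18,0.25,0.32,0.376,0.376]' --squeeze 60

```text
time: 3.2
eef_pos: [0.577, 0.144, 0.1003]
ee_rot: [-2.031, -2.396, 0.003]
force: [-0.1, 0.7, -1.4]
finger_gap: 0.0144
```

>>> carry_out --jaw '[1,1]' --pt "0 0 0" --pt "0 0 0" --yaw '[0,0]'

```text
time: 3.4
eef_pos: [0.5762, 0.1442, 0.0999]
ee_rot: [-2.031, -2.395, 0.005]
force: [-1.0, -0.3, -0.7]
finger_gap: 0.0137
```

```bash
python3 - <<'E'
from h import *
import pickle
for n in('scene','top'):
    c=cam(n); pickle.dump(c,open(n+'3.pkl','wb'))
    if n=='top':
        c['img']=np.clip(c['img'].astype(float)*1.6,0,255).astype(np.uint8); save(c,'t3.png',(190,110,290,185),8)
    else: save(c,'s3.png',(150,120,250,195),8)
print(bot.sense())
E
```

```text
{'time': 3.5, 'qpos': array([ 1.11497872e-01,  4.19581430e-01, -1.27721059e-01,  1.02601766e+00,
       -7.16454048e-04,  1.51692372e+00]), 'dq': array([ 0.00436928, -0.00250159,  0.00237845, -0.00144108, -0.00115057,
       -0.00319978]), 'joint_efforts': array([-4.30561239e-01, -5.16080117e+01,  2.77898705e+01,  8.04254960e-04,
       -4.16033983e-02,  6.64047155e-03]), 'eef_pos': array([0.57619882, 0.14479594, 0.10040722]), 'ee_rot': array([-2.02959536, -2.39639799,  0.00365397]), 'force': array([ 0.05117994,  0.12404293, -0.57228616]), 'ft_torque': array([-0.00426423,  0.00360046,  0.03700865]), 'finger_gap': 0.013981139527353895}
```

View pics/t3.png

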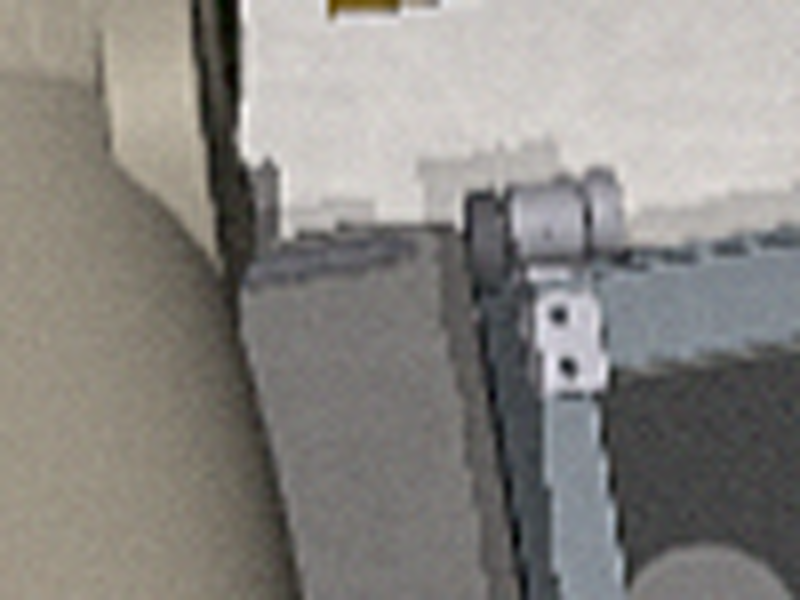

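View pics/s3.png

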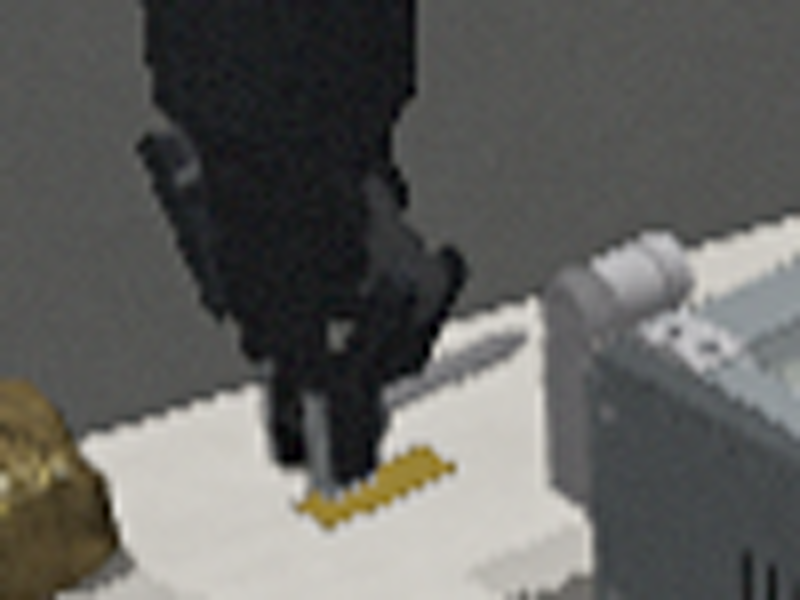

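```bash
cat >> h.py <<'E'
def proj(c,P):
    P=np.atleast_2d(P); q=(P-c['T'][:3,3])@c['T'][:3,:3]; return np.c_[q[:,0]/q[:,2]*c['f']+c['cx'],q[:,1]/q[:,2]*c['f']+c['cy']]
def overlay(c,name,box,s,lines,gain=1.):
    im=np.clip(c['img'][box[1]:box[3],box[0]:box[2],::-1].astype(float)*gain,0,255).astype(np.uint8)
    im=cv2.resize(im,None,fx=s,fy=s,interpolation=cv2.INTER_CUBIC)
    for P,col in lines:
        q=(proj(c,P)-[box[0],box[1]]+.5)*s-.5
        cv2.polylines(im,[np.round(q*8).astype(np.int32).reshape(-1,1,2)],False,col,1,cv2.LINE_AA,3)
    cv2.imwrite('pics/'+name,im)
E
python3 - <<'E'
from h import *
import pickle
a=np.radians(9.6); ux=np.array([np.cos(a),np.sin(a),0]);uy=np.array([-np.sin(a),np.cos(a),0]);uz=np.array([0,0,1.])
st=bot.sense(); g=np.array([*st['eef_pos'][:2],st['eef_pos'][2]+.0171])
b=2*np.arctan2(st['ee_rot'][1],st['ee_rot'][0])-np.pi/2; b=(b+np.pi/2)%np.pi-np.pi/2; print('yaw',np.degrees(b))
py=np.array([-np.sin(b),np.cos(b),0]); px=np.array([np.cos(b),np.sin(b),0])
tip=g-.080*py; print('tip',tip)
M=np.array([.5916,.0524,.118])
th=np.linspace(0,2*np.pi,40)[:,None]
L=[]
for o in(-.005,.005):
    L.append((np.array([g-.018*py+o*px,g-.067*py+o*px]),(0,0,255)))
    L.append((np.array([g-.018*py+o*uz,g-.067*py+o*uz]),(255,0,0)))
L.append((np.array([g-.018*py,tip]),(0,255,255)))
for r in(.0064,.0195):
    L.append((M+r*(np.cos(th)*ux+np.sin(th)*uz),(0,255,0)))
L.append((M-.046*uy+.0195*(np.cos(th)*ux+np.sin(th)*uz),(0,200,0)))
for n,box in(('top',(205,115,275,165)),('scene',(185,140,245,190))):
    c=pickle.load(open(n+'3.pkl','rb')); overlay(c,n+'3o.png',box,11.4,L,2.2 if n=='top' else 1.4)
    overlay(c,n+'3r.png',box,11.4,[],2.2 if n=='top' else 1.4)
E
```

```text
yaw 9.475082283226882
tip [0.58936832 0.06588735 0.11750722]
```

View pics/top3o.png

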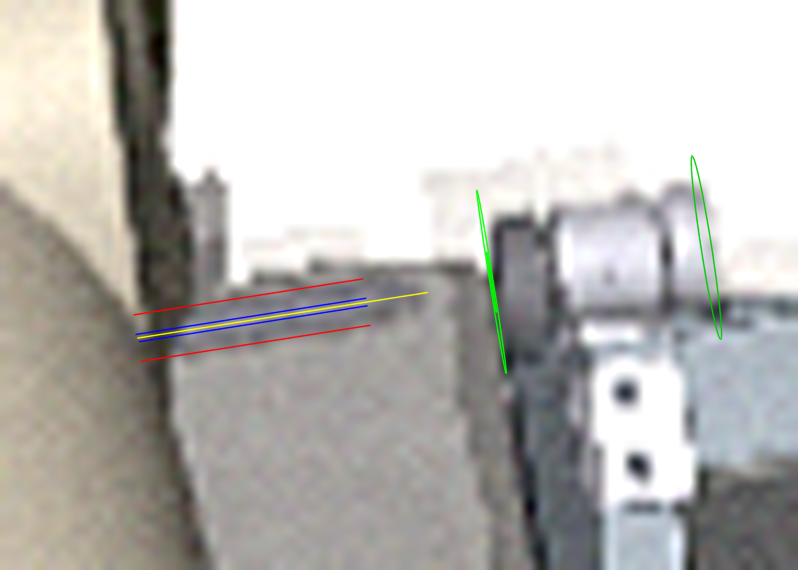

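View pics/scene3o.png

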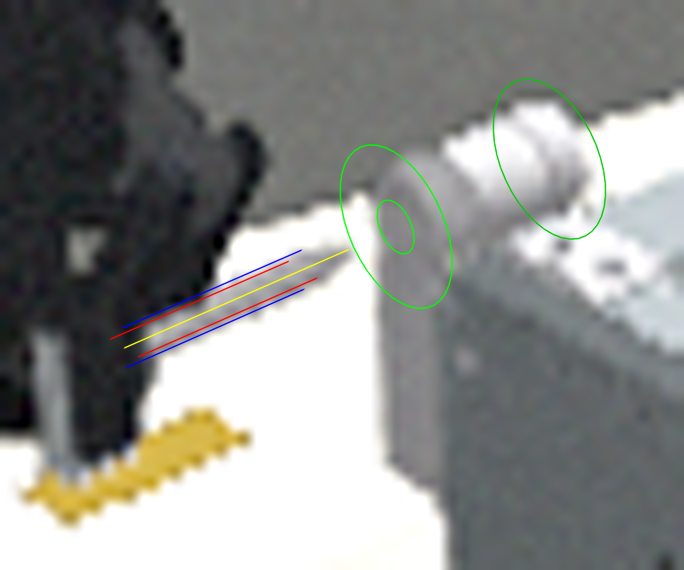

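View pics/scene3r.png

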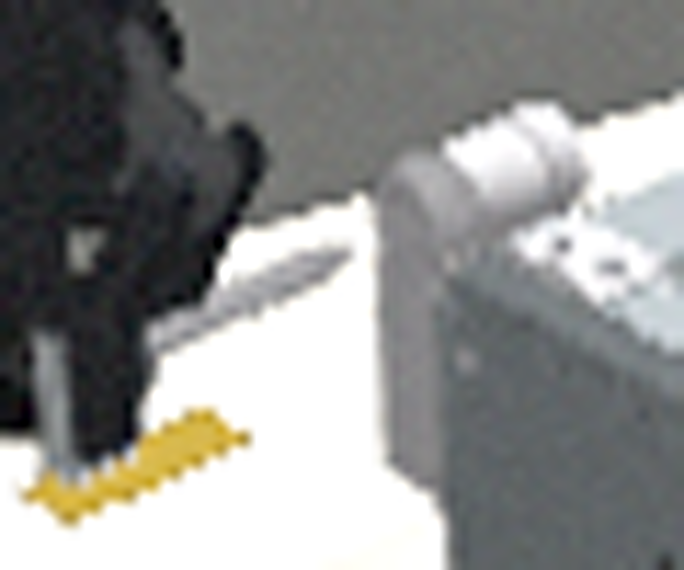

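```bash
python3 - <<'E'
from h import *
import pickle
a=np.radians(9.6); uy=np.array([-np.sin(a),np.cos(a),0]);ux=np.array([np.cos(a),np.sin(a),0])
s=pickle.load(open('scene0.pkl','rb'));s3=pickle.load(open('scene3.pkl','rb'))
def onplane(c,u,v,vv):
    r=c['T'][:3,:3]@np.array([(u-c['cx'])/c['f'],(v-c['cy'])/c['f'],1]); o=c['T'][:3,3]
    p=o+r*(vv-o@uy)/(r@uy); return p@ux,p@uy,p[2]
B=(185,140)
for n,x,y in(('back edge',380,300),('back edge hi',379,230),('back lo',385,460),('cab rear',440,400),('cab rear lo',440,495),('disc top',408,150),('disc left',379,190)):
    print(n,np.round(onplane(s3,*un(x,y,B,11.4),-.0475),4))
for c,n in((s,'a'),(s3,'b')):
    im=c['img'][150:190,210:240,::-1]; im=cv2.resize(im,None,fx=18,fy=18,interpolation=cv2.INTER_CUBIC)
    l=cv2.cvtColor(im,cv2.COLOR_BGR2GRAY); l=cv2.createCLAHE(4,(2,2)).apply(l); cv2.imwrite('pics/fork_%s.png'%n,l)
E
```

```text
back edge [ 0.5994 -0.0475  0.0955]
back edge hi [ 0.5986 -0.0475  0.1142]
back lo [ 0.6004 -0.0475  0.0515]
cab rear [ 0.5793 -0.0475  0.0777]
cab rear lo [ 0.5807 -0.0475  0.0511]
disc top [ 0.5869 -0.0475  0.1394]
disc left [ 0.5979 -0.0475  0.1248]
```

View pics/fork_a.png

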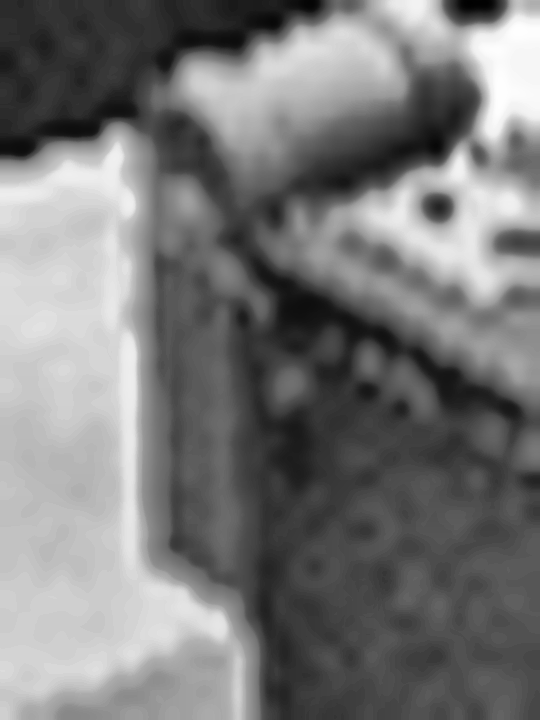

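```bash
python3 - <<'E'
from h import *
import pickle
a=np.radians(9.6); uy=np.array([-np.sin(a),np.cos(a),0]);ux=np.array([np.cos(a),np.sin(a),0]);uz=np.array([0,0,1.])
s=pickle.load(open('scene0.pkl','rb'));t=pickle.load(open('top0.pkl','rb'))
def onplane(c,u,v,vv):
    r=c['T'][:3,:3]@np.array([(u-c['cx'])/c['f'],(v-c['cy'])/c['f'],1]); o=c['T'][:3,3]
    p=o+r*(vv-o@uy)/(r@uy); return p@ux,p@uy,p[2]
print(np.round(onplane(s,*un(180,130,(210,150),18),-.0475),4))
th=np.linspace(0,2*np.pi,40)[:,None]
for u0 in (.590,.593):
  M=ux*u0-.0475*uy+.118*uz
  L=[(M+r*(np.cos(th)*ux+np.sin(th)*uz),(0,255,0)) for r in(.0064,.014)]+[(M-k*uy+.014*(np.cos(th)*ux+np.sin(th)*uz),(0,0,255)) for k in(.010,.036,.046)]
  L.append((np.array([M+.014*ux,M+.014*ux-.0665*uz]),(255,0,0)))
  Mr=M-.240*uy
  L+=[(Mr+k*uy+.014*(np.cos(th)*ux+np.sin(th)*uz),(0,0,255)) for k in(0,.010,.036,.046)]
  # lid outline, handle
  q=lambda du,dv,z:(u0-du)*ux+(-.1675+dv)*uy+z*uz
  L.append((np.array([q(200,0,0) if 0 else q(.2,.12,.113),q(.2,-.12,.113),q(.01,-.12,.113),q(.01,.12,.113),q(.2,.12,.113)]),(255,255,0)))
  for o in(-.006,.006): L.append((np.array([q(.186+o,.052,.145),q(.186+o,-.052,.145)]),(0,255,255)))
  k=int(u0*1000)
  overlay(s,'sc_%d.png'%k,(208,90,338,210),6,L,1.3); overlay(t,'tc_%d.png'%k,(240,105,370,230),6,L,1.6)
  overlay(s,'sf_%d.png'%k,(212,145,262,182),15,L,1.3)
E
```

```text
[ 0.5909 -0.0475  0.1261]
```

View pics/sf_590.png

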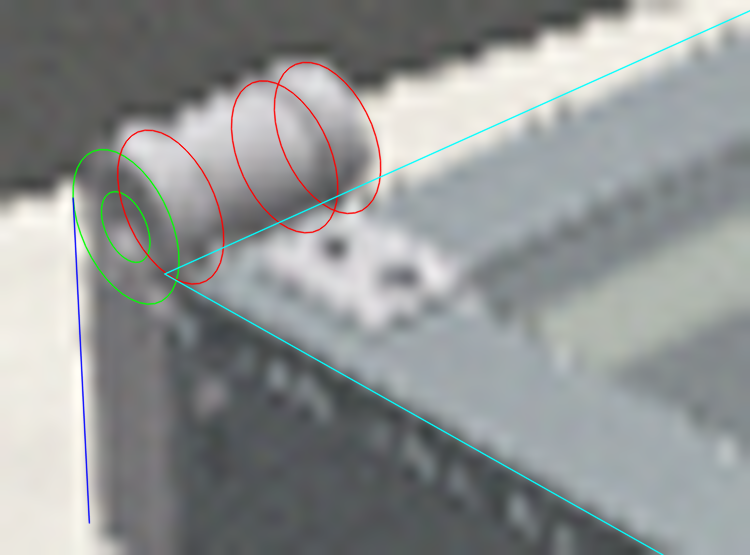

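View pics/tc_590.png

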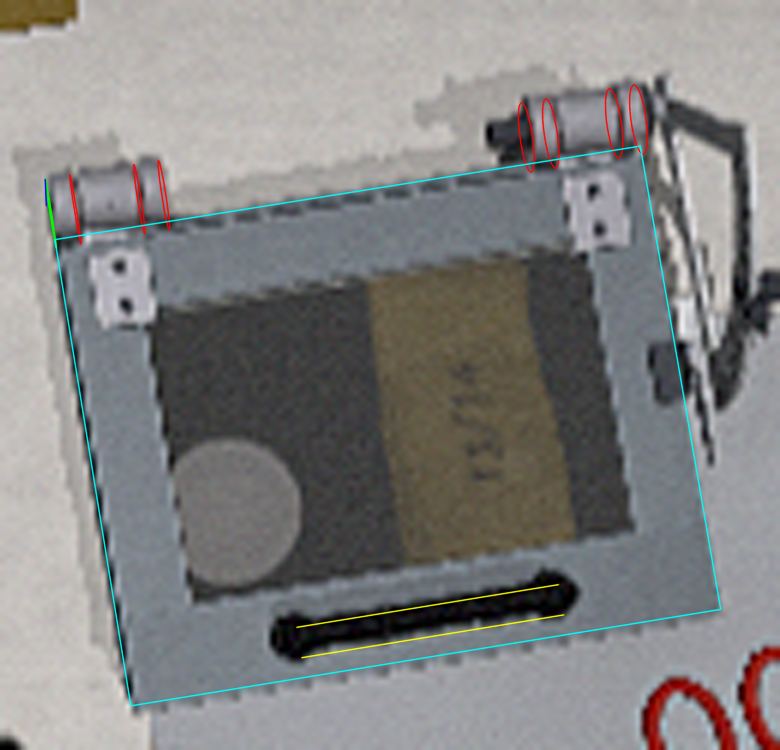

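View pics/sc_590.png

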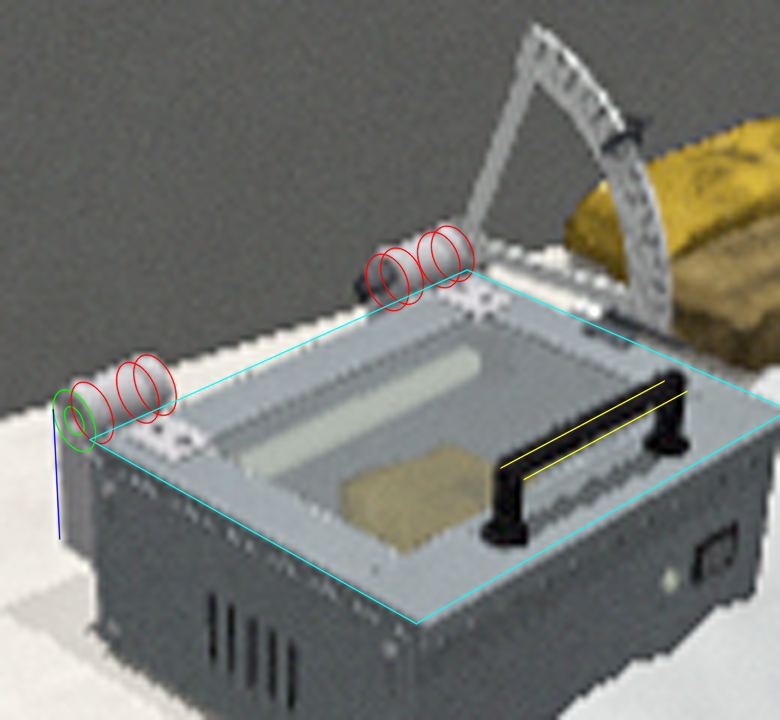

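```bash
python3 - <<'E'
from h import *
import pickle
a=np.radians(9.6); uy=np.array([-np.sin(a),np.cos(a),0]);ux=np.array([np.cos(a),np.sin(a),0]);uz=np.array([0,0,1.])
s=pickle.load(open('scene0.pkl','rb'));t=pickle.load(open('top0.pkl','rb'))
th=np.linspace(0,2*np.pi,40)[:,None]
u0,v0,R=.5925,-.0495,.013
M=ux*u0+v0*uy+.118*uz; print(M)
L=[(M+r*(np.cos(th)*ux+np.sin(th)*uz),(0,255,0)) for r in(.0064,R)]+[(M-k*uy+R*(np.cos(th)*ux+np.sin(th)*uz),(0,0,255)) for k in(.010,.036,.046)]
L.append((np.array([M+R*ux,M+R*ux-.0665*uz]),(255,0,0)))
overlay(s,'sf_b.png',(212,145,262,182),15,L,1.3);overlay(t,'tf_b.png',(240,125,280,150),18,L,1.6)
a=cv2.imread('pics/sf_b.png');b=cv2.imread('pics/tf_b.png')
E
```

```text
[0.5924577  0.05000368 0.118     ]
```

View pics/sf_b.png

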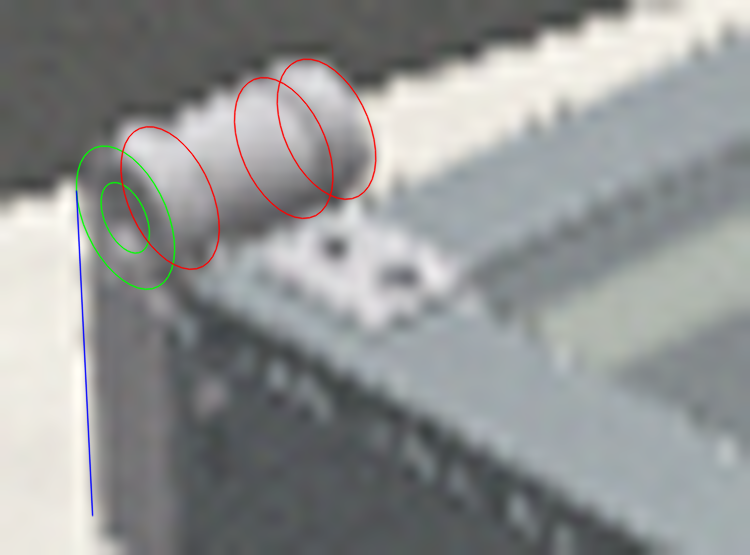

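View pics/tf_b.png

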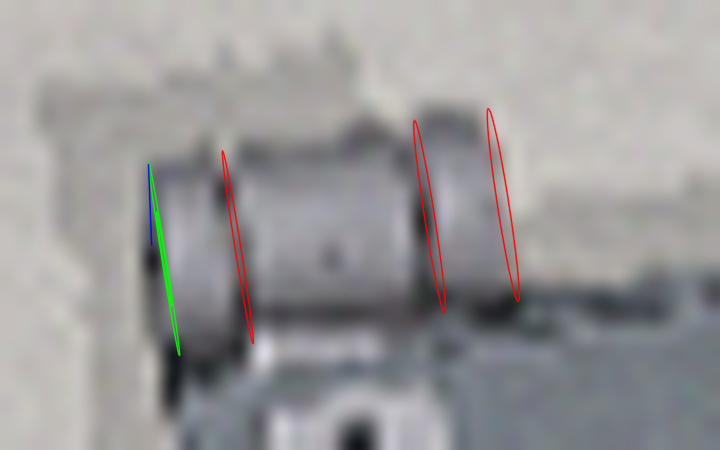

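Both overlays agree on the fork mouth at about (0.5925, 0.050, 0.118). The held pin's axis lies within 1 mm of it, with the tip about 16 mm outside. Advancing gently along the hinge axis.

>>> carry_out --jaw '[1,1,1,1,1,1,1,1,1,1]' --pt "0.8 -4 0.5" --pt "1.5 -8 0.5" --pt "2.2 -12 0.5" --pt "2.7 -15 0.5" --pt "3.1 -17 0.5" --pt "3.4 -19 0.5" --pt "3.8 -21 0.5" --pt "4.1 -23 0.5" --pt "4.4 -25 0.5" --pt "4.4 -25 0.5" --yaw '[0.002,0.002,0.002,0.002,0.002,0.002,0.002,0.002,0.002,0.002]'

```text
time: 4.5
eef_pos: [0.5807, 0.1195, 0.1009]
ee_rot: [-2.028, -2.398, 0.004]
force: [0.1, -0.7, -0.5]
finger_gap: 0.014
```

```bash
python3 - <<'E'
from h import *
s=bot.sense(); print(s['eef_pos'],s['ee_rot'],s['force'],s['ft_torque'],s['finger_gap'])
c=cam('scene');save(c,'s4.png',(195,135,255,180),12);
c=cam('top');c['img']=np.clip(c['img'].astype(float)*2,0,255).astype(np.uint8);save(c,'t4.png',(215,120,265,155),14)
E
```

```text
[0.58067763 0.11953622 0.10089856] [-2.02754434 -2.39822555  0.00369611] [ 0.0628281  -0.74947273 -0.47458092] [-0.02591431  0.03786114 -0.01044567] 0.01395639438603962
```

View pics/s4.png

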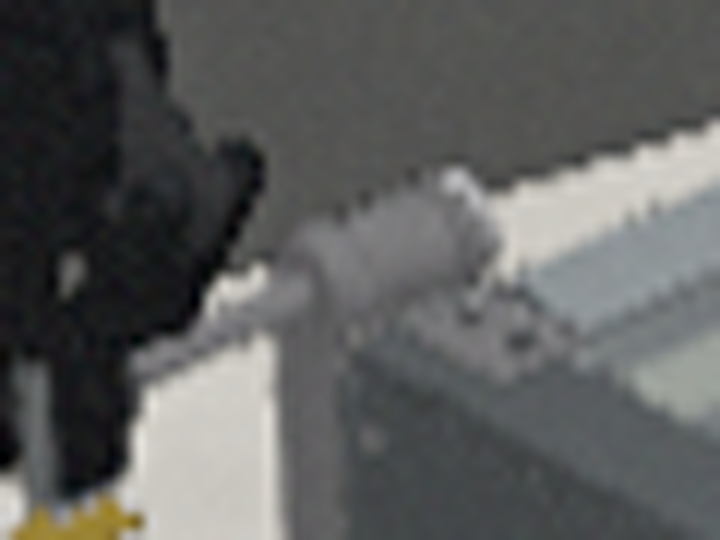

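View pics/t4.png

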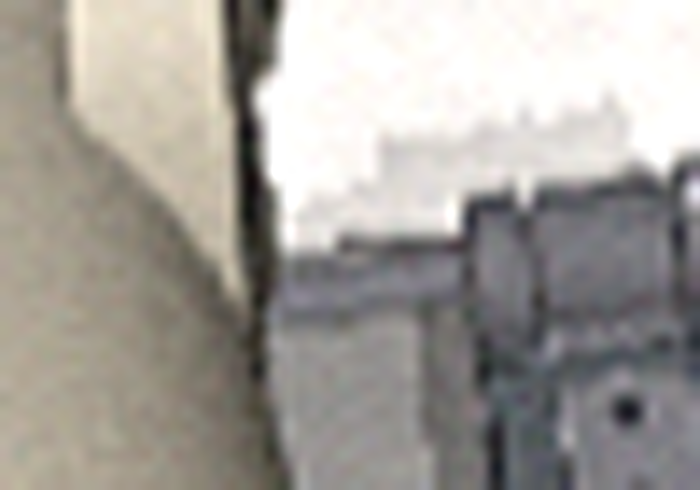

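No contact force, and the scene view shows the shank running into the fork face at (300,290), so the tip is in the hole. Continuing.

>>> carry_out --jaw '[1,1,1,1,1,1,1,1,1,1]' --pt "0.5 -3 0" --pt "1 -6 0" --pt "1.5 -9 0" --pt "2 -12 0" --pt "2.5 -15 0" --pt "3 -18 0" --pt "3.5 -21 0" --pt "4 -24 0" --pt "4.5 -27 0" --pt "4.5 -27 0" --yaw '[0,0,0,0,0,0,0,0,0,0]'

```text
time: 5.6
eef_pos: [0.5853, 0.0924, 0.1009]
ee_rot: [-2.028, -2.398, 0.004]
force: [-0.1, 0.0, -0.4]
finger_gap: 0.0141
```

```bash
python3 - <<'E'
from h import *
s=bot.sense(); print(s['eef_pos'],s['ee_rot'],s['force'],s['ft_torque'],s['finger_gap'])
E
```

```text
[0.58525536 0.09235532 0.10093352] [-2.02795426 -2.39792623  0.00350777] [-0.07925421  0.00818906 -0.37468845] [ 0.02898164  0.01140042 -0.04634282] 0.014113263050401385
```

>>> carry_out --jaw '[1,1,1,1,1,1,1,1,1,1]' --pt "0.5 -3 0" --pt "1 -6 0" --pt "1.5 -9 0" --pt "2 -12 0" --pt "2.5 -15 0" --pt "3 -18 0" --pt "3.3 -20 0" --pt "3.5 -21 0" --pt "3.7 -22 0" --pt "3.7 -22 0" --yaw '[0,0,0,0,0,0,0,0,0,0]'

```text
time: 6.6
eef_pos: [0.589, 0.0703, 0.1009]
ee_rot: [-2.028, -2.398, 0.004]
force: [-0.5, 0.2, -0.3]
finger_gap: 0.014
```

```bash
python3 - <<'E'
from h import *
s=bot.sense(); print(s['eef_pos'],s['ee_rot'],s['force'],s['ft_torque'],s['finger_gap'])
c=cam('scene');save(c,'s5.png',(195,135,255,180),12);
E
```

```text
[0.58895321 0.07030556 0.10091911] [-2.02799426 -2.3978291   0.00354656] [-0.53613908  0.20020248 -0.32244265] [ 0.02965369 -0.03379919  0.03566764] 0.013957907305122698
```

View pics/s5.png

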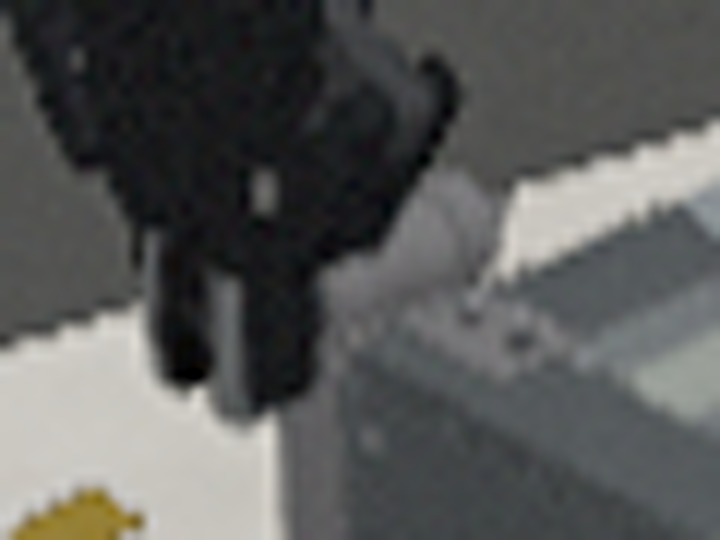

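>>> carry_out --jaw '[1,1,1,1]' --pt "0.2 -1 0" --pt "0.3 -2 0" --pt "0.4 -2.5 0" --pt "0.4 -2.5 0" --yaw '[0,0,0,0]'

```text
time: 7.05
eef_pos: [0.5892, 0.0684, 0.1009]
ee_rot: [-2.027, -2.398, 0.002]
force: [-0.7, 2.8, -0.5]
finger_gap: 0.0139
```

>>> carry_out --jaw '[1,1,1]' --pt "0.2 -1 0" --pt "0.3 -1.5 0" --pt "0.3 -1.5 0" --yaw '[0,0,0]'

```text
time: 7.35
eef_pos: [0.5893, 0.0683, 0.101]
ee_rot: [-2.024, -2.397, -0.001]
force: [-1.3, 6.3, 1.6]
finger_gap: 0.0139
```

>>> carry_out --jaw '[1,1,1,1]' --pt "0.2 -1 0" --pt "0.4 -2.5 0" --pt "0.6 -4 0" --pt "0.6 -4 0" --yaw '[0,0,0,0]'

```text
time: 7.75
eef_pos: [0.5892, 0.0684, 0.1011]
ee_rot: [-2.017, -2.396, -0.009]
force: [-1.3, 14.9, 1.7]
finger_gap: 0.014
```

```bash
python3 - <<'E'
from h import *
s=bot.sense(); print(s['eef_pos'],s['ee_rot'],s['force'],s['ft_torque'],s['finger_gap'])
E
```

```text
[0.58916535 0.06836611 0.10106101] [-2.01724977 -2.39571048 -0.00935091] [-1.26437773 14.9410203   1.67992069] [ 3.05039475  0.34989712 -0.05561362] 0.01403582605823533
```

The pin stopped dead at v = -0.031 m, exactly the computed seat, and held 15 N without slipping. I'll ease off the push, open, and rise.

>>> carry_out --jaw '[1,1,0,0,0,0,0,0,0,0]' --pt "0 0 0" --pt "0 0 0" --pt "0 0 0" --pt "0 0 0" --pt "0 0 0" --pt "0 0 0" --pt "0 0 20" --pt "0 0 50" --pt "0 0 90" --pt "0 0 120" --yaw '[0,0,0,0,0,0,0,0,0,0]'

```text
time: 8.75
eef_pos: [0.5895, 0.0681, 0.2233]
ee_rot: [-2.018, -2.396, -0.011]
force: [-0.1, -0.0, 0.0]
finger_gap: 0.0429
```

>>> carry_out --jaw '[-1,-1,-1,-1]' --pt "-20 15 30" --pt "-45 35 40" --pt "-80 60 40" --pt "-120 60 40" --yaw '[0,0,0,0]'

```text
time: 9.15
eef_pos: [0.4692, 0.1296, 0.2638]
ee_rot: [-2.017, -2.399, -0.013]
force: [1.1, -1.0, 0.5]
finger_gap: 0.0855
```

```bash
python3 - <<'E'
from h import *
import pickle
s=bot.sense(); print(s['eef_pos'],s['ee_rot'],s['force'],s['finger_gap'])
c=cam('scene');pickle.dump(c,open('scene6.pkl','wb'));save(c,'s6.png',(195,135,255,180),12);
c=cam('top');pickle.dump(c,open('top6.pkl','wb'));c['img']=np.clip(c['img'].astype(float)*1.8,0,255).astype(np.uint8);save(c,'t6.png',(215,110,275,155),12)
E
```

```text
[0.46921299 0.12964348 0.26375667] [-2.01699311 -2.39897335 -0.01330979] [ 1.10968866 -1.00140138  0.49351617] 0.08545069532116684
```

View pics/s6.png

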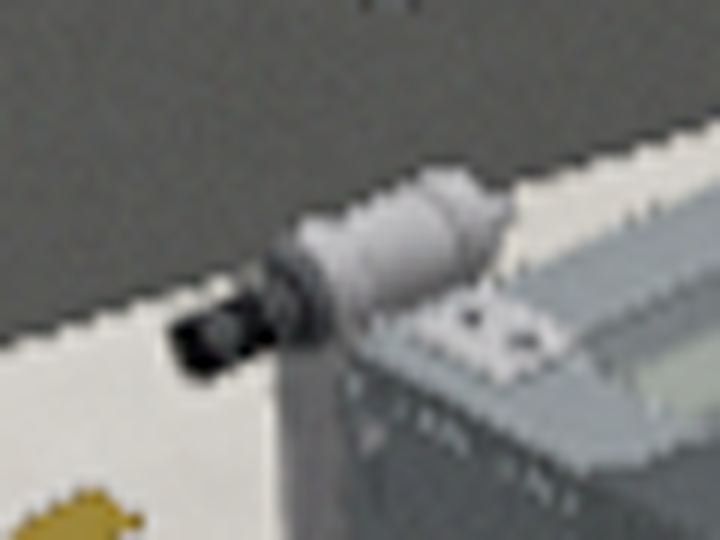

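View pics/t6.png

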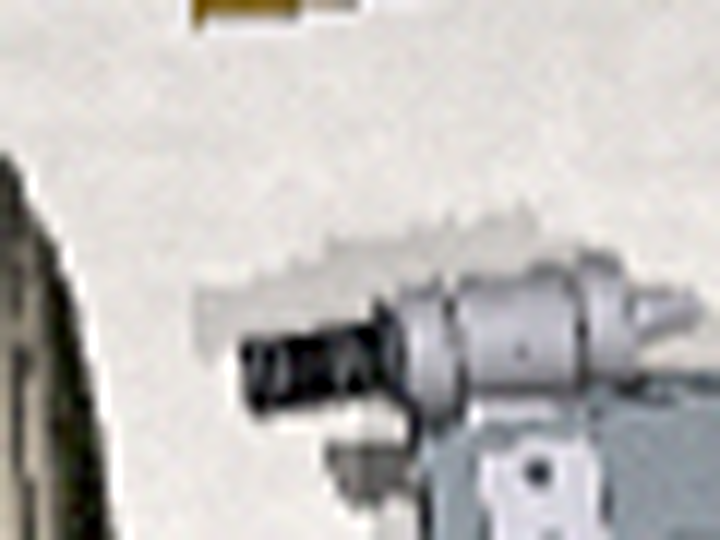

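The pin is seated: collar against the fork (scene (320,290), top (395,340)) and the nose protruding beyond the far cheek at (690,305) in the top crop. Now the handle.

>>> carry_out --jaw '[0,0,0,0,0,0,0,0]' --pt "-5 -45 0" --pt "-13 -90 -10" --pt "-21 -135 -20" --pt "-31 -180 -35" --pt "-41 -220 -44" --pt "-41 -227 -44" --pt "-41 -227 -44" --pt "-41 -227 -44" --yaw '[0,0,0,0,-0.005,-0.005,-0.005,-0.005]' --squeeze 40

```text
time: 10.05
eef_pos: [0.4236, -0.0983, 0.2197]
ee_rot: [-2.021, -2.392, -0.007]
force: [0.2, 0.2, -0.0]
finger_gap: 0.0428
```

```bash
python3 - <<'E'
from h import *
s=bot.sense(); print(s['eef_pos'],s['ee_rot'],s['force'],s['finger_gap'])
c=cam('scene');save(c,'s7.png',(220,80,350,180),6);
E
```

```text
[ 0.42364436 -0.09829381  0.21969902] [-2.02097399 -2.39170676 -0.00707291] [ 0.15603972  0.21862002 -0.03993206] 0.04279703421125891
```

View pics/s7.png

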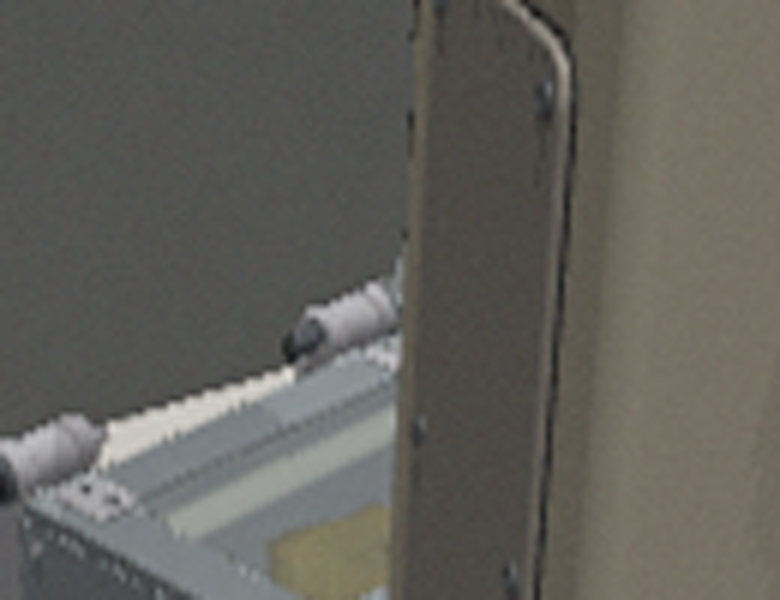

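The scene camera is blocked by the arm here. Descending on the handle with the x shortfall corrected.

>>> carry_out --jaw '[0,0,0,0,0,1,1,1,1,1]' --pt "5 0 -20" --pt "5 0 -50" --pt "5 0 -75" --pt "5 0 -92" --pt "5 0 -92" --pt "5 0 -92" --pt "5 0 -92" --pt "5 0 -92" --pt "5 0 -92" --pt "5 0 -92" --yaw '[0,0,0,0,0,0,0,0,0,0]' --squeeze 40

```text
time: 11.1
eef_pos: [0.4288, -0.0978, 0.1291]
ee_rot: [-2.02, -2.394, -0.007]
force: [-2.9, 1.0, 5.9]
finger_gap: 0.0106
```

```bash
python3 - <<'E'
from h import *
import pickle
a=np.radians(9.6); uy=np.array([-np.sin(a),np.cos(a),0]);ux=np.array([np.cos(a),np.sin(a),0])
s=bot.sense(); print(s['eef_pos'],s['ee_rot'],s['force'],s['ft_torque'],s['finger_gap'],s['qpos']); print(s['eef_pos']@ux,s['eef_pos']@uy)
c=cam('top');c['img']=np.clip(c['img'].astype(float)*1.6,0,255).astype(np.uint8);save(c,'t8.png',(240,100,380,230),5)
s=pickle.load(open('scene0.pkl','rb'));t=pickle.load(open('top0.pkl','rb'))
save(s,'s_q.png',(285,85,330,155),11);t['img']=np.clip(t['img'].astype(float)*1.8,0,255).astype(np.uint8);save(t,'t_q.png',(340,115,380,185),10)
E
```

```text
[ 0.42884828 -0.09780901  0.12907777] [-2.0200314  -2.39397    -0.00741094] [-2.8504064   1.04530041  5.88645461] [ 0.20355219  0.75469362 -0.00187922] 0.01062298850252805 [-0.41210725  0.12091918 -0.45974546  0.99763543  0.00716533  0.98963286]
0.4065312208394016 -0.16795779045795212
```

View pics/t8.png

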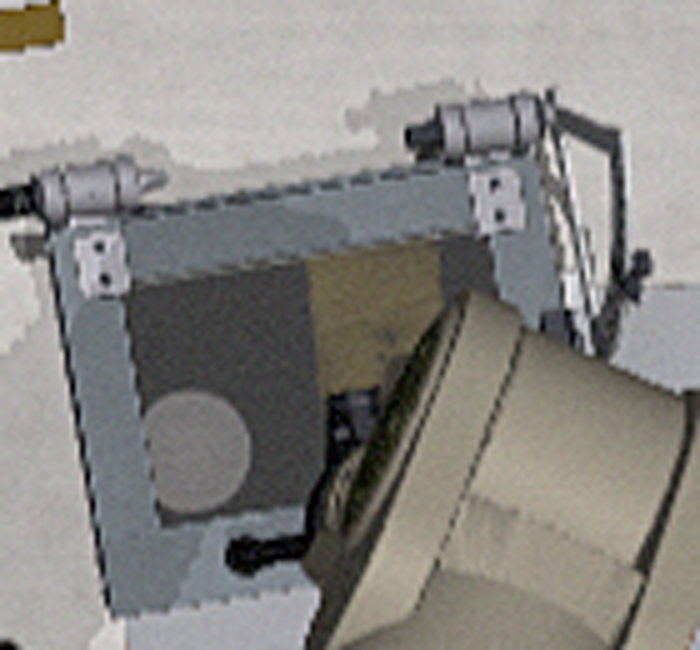

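View pics/s_q.png

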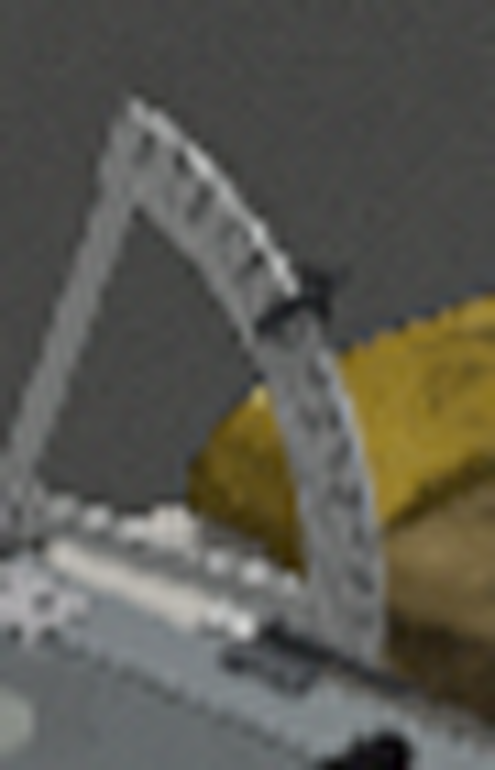

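View pics/t_q.png

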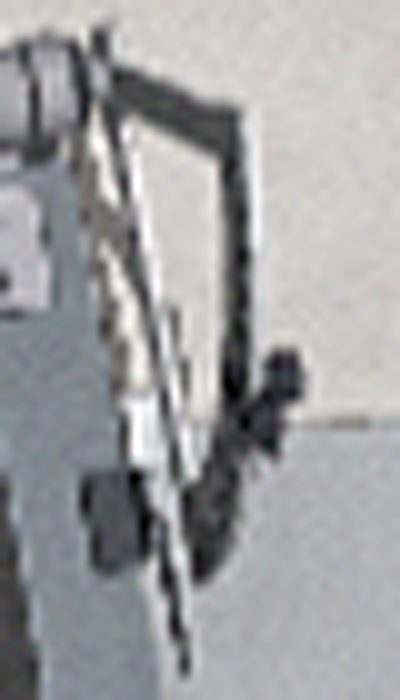

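```bash
python3 - <<'E'
from h import *
import pickle
a=np.radians(9.6); uy=np.array([-np.sin(a),np.cos(a),0]);ux=np.array([np.cos(a),np.sin(a),0]);uz=np.array([0,0,1.])
s=pickle.load(open('scene0.pkl','rb'));t=pickle.load(open('top0.pkl','rb'))
def uvz(p,): p=np.asarray(p);return np.round([p@ux-.5925,p@uy+.169,p[2]-.118],4)
B=(285,85)
for x,y in((150,150),(200,190),(250,250),(283,312),(300,300),(310,380),(330,470),(345,560),(350,620),(120,150)):
    u,v=un(x,y,B,11); w=uvz(pt(s,u,v)); print((x,y),w,'r',np.hypot(w[0],w[2]).round(4),'ang',np.degrees(np.arctan2(w[2],-w[0])).round(1))
print('top')
B=(340,115)
for x,y in((170,105),(235,200),(235,300),(235,400),(260,410),(285,370),(210,540)):
    u,v=un(x,y,B,10); w=uvz(pt(t,u,v)); print((x,y),w,'r',np.hypot(w[0],w[2]).round(4),'ang',np.degrees(np.arctan2(w[2],-w[0])).round(1))
E
```

```text
(150, 150) [-0.0412 -0.1294  0.1108] r 0.1182 ang 69.6
(200, 190) [-0.0584 -0.1287  0.1056] r 0.1207 ang 61.1
(250, 250) [-0.074  -0.1306  0.0941] r 0.1197 ang 51.8
(283, 312) [-0.0873 -0.1286  0.0826] r 0.1202 ang 43.4
(300, 300) [-0.0939 -0.1262  0.0884] r 0.129 ang 43.3
(310, 380) [-0.0977 -0.1284  0.068 ] r 0.119 ang 34.8
(330, 470) [-0.1068 -0.1279  0.0472] r 0.1168 ang 23.8
(345, 560) [-0.1124 -0.1304  0.0238] r 0.1149 ang 12.0
(350, 620) [-0.1167 -0.1293  0.0091] r 0.1171 ang 4.5
(120, 150) [-0.0303 -0.131   0.1074] r 0.1116 ang 74.2
top
(170, 105) [-0.0184 -0.1277  0.0661] r 0.0686 ang 74.4
(235, 200) [-0.048  -0.128   0.1083] r 0.1185 ang 66.1
(235, 300) [-0.0679 -0.1282  0.0924] r 0.1147 ang 53.7
(235, 400) [-0.0892 -0.1265  0.0836] r 0.1223 ang 43.1
(260, 410) [-0.0932 -0.1291  0.0936] r 0.1321 ang 45.1
(285, 370) [-0.0843 -0.1387  0.0838] r 0.1189 ang 44.8
(210, 540) [-0.1159 -0.1275  0.0324] r 0.1203 ang 15.6
```

```bash
python3 - <<'E'
from h import *
import pickle
a=np.radians(9.6); uy=np.array([-np.sin(a),np.cos(a),0]);ux=np.array([np.cos(a),np.sin(a),0]);uz=np.array([0,0,1.])
s=pickle.load(open('scene0.pkl','rb'));t=pickle.load(open('top0.pkl','rb'))
def Q(r,d,v=-.129):
    d=np.radians(np.atleast_1d(d))[:,None]; return (.5925*ux-.169*uy+.118*uz)+v*uy+r*(-np.cos(d)*ux+np.sin(d)*uz)
L=[(Q(r,np.linspace(-2,75,50)),(0,255,0)) for r in(.103,.125)]
L+=[(np.vstack([Q(.118,d),Q(.125,d)]),(0,0,255) if d%15 else (255,0,0)) for d in range(5,75,5)]
L+=[(np.vstack([Q(.103,d),Q(.138,d)]),(0,255,255)) for d in (44,)]
overlay(s,'sq_o.png',(285,85,330,155),11,L,1.6);overlay(t,'tq_o.png',(340,115,380,185),10,L,1.6)
save(s,'sq_z.png',(300,100,325,130),22)
overlay(s,'sq_z.png',(300,100,325,130),22,[L[-1]]+L[2:-1],1.8);overlay(s,'sq_zr.png',(300,100,325,130),22,[],1.8)
a=np.hstack([cv2.imread('pics/sq_z.png')[:, :395],cv2.imread('pics/sq_zr.png')[:,:395]]);cv2.imwrite('pics/sq_zz.png',a[:600])
E
```

```text
(no output)
```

View pics/sq_o.png

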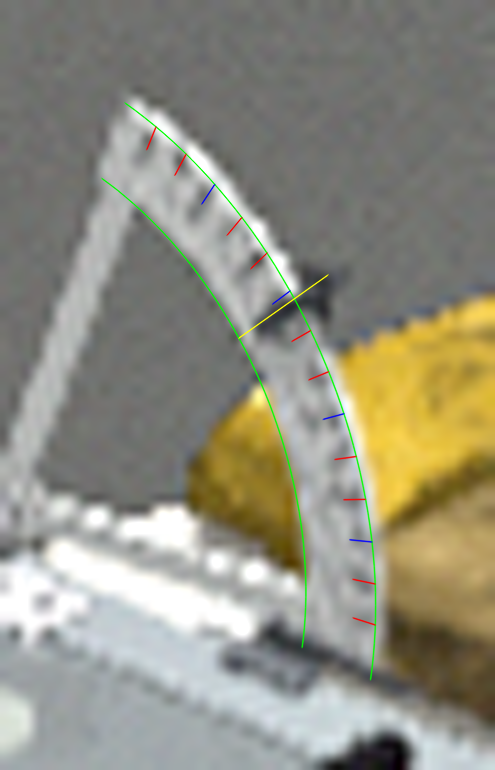

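View pics/tq_o.png

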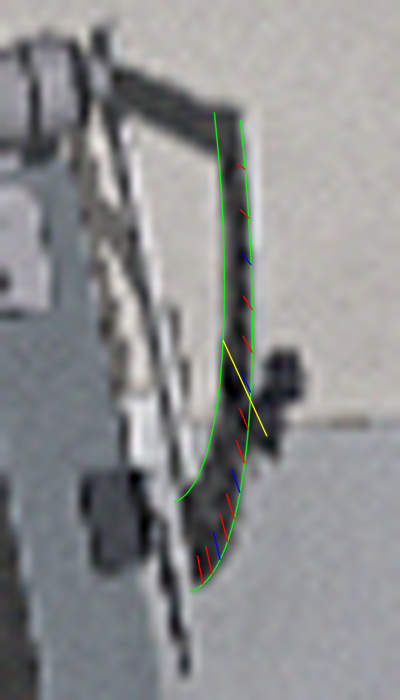

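View pics/sq_zz.png

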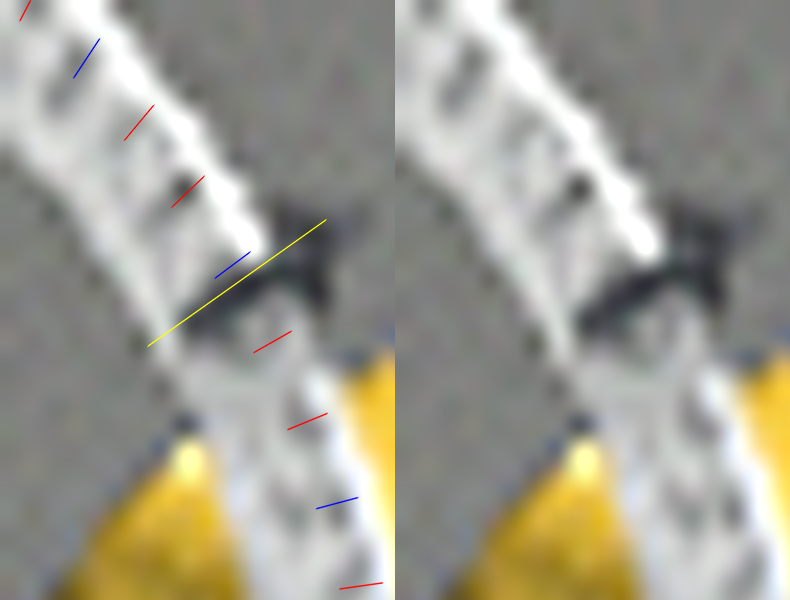

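```bash
python3 - <<'E'
import numpy as np
a=np.radians(9.6)
for th in [0,2,5,8,11,14,17,20,23,26,30,34,38,41,43.5]:
    f=np.radians(th)+np.arctan2(27,186); r=np.hypot(27,186)
    du=186-r*np.cos(f); dz=r*np.sin(f)-27
    print(th,np.round([du*np.cos(a),du*np.sin(a),dz],1).tolist())
E
```

```text
0 [0.0, 0.0, 0.0]
2 [1.0, 0.2, 6.5]
5 [3.0, 0.5, 16.1]
8 [5.5, 0.9, 25.6]
11 [8.4, 1.4, 35.0]
14 [11.9, 2.0, 44.2]
17 [15.8, 2.7, 53.2]
20 [20.2, 3.4, 62.0]
23 [25.0, 4.2, 70.5]
26 [30.2, 5.1, 78.8]
30 [37.9, 6.4, 89.4]
34 [46.2, 7.8, 99.4]
38 [55.3, 9.3, 108.8]
41 [62.5, 10.6, 115.4]
43.5 [68.7, 11.6, 120.6]
```

>>> carry_out --jaw '[1,1,1,1,1,1,1,1,1,1]' --pt "1 0.2 6.5" --pt "3 0.5 16" --pt "5.5 0.9 25.6" --pt "8.4 1.4 35" --pt "11.9 2 44.2" --pt "15.8 2.7 53.2" --pt "20.2 3.4 62" --pt "25 4.2 70.5" --pt "30.2 5.1 78.8" --pt "30.2 5.1 78.8" --yaw '[0,0,0,0,0,0,0,0,0,0]' --squeeze 40

```text
time: 12.15
eef_pos: [0.4584, -0.0927, 0.2094]
ee_rot: [-2.02, -2.393, -0.005]
force: [-7.7, -1.7, 1.6]
finger_gap: 0.0104
```

```bash
cat > ang.py <<'E'
from h import *
a=np.radians(9.6); uy=np.array([-np.sin(a),np.cos(a),0]);ux=np.array([np.cos(a),np.sin(a),0]);uz=np.array([0,0,1.])
s=bot.sense(); p=s['eef_pos']; x=.5925-p@ux; z=p[2]+.016-.118
print('t',s['time'],p,s['force'],s['finger_gap'],'r',np.hypot(x,z),'theta',np.degrees(np.arctan2(z,x)-np.arctan2(27,186)))
E
python3 - <<'E'
from ang import *
c=cam('top');c['img']=np.clip(c['img'].astype(float)*1.6,0,255).astype(np.uint8);save(c,'t9.png',(240,80,400,210),5)
c=cam('scene');save(c,'s9.png',(200,60,380,195),4)
E
```

```text
t 12.15 [ 0.45838518 -0.09272361  0.20936041] [-7.74250314 -1.70376199  1.62951902] 0.010385788253944346 r 0.18937120955872316 theta 26.27705508349895
```

View pics/t9.png

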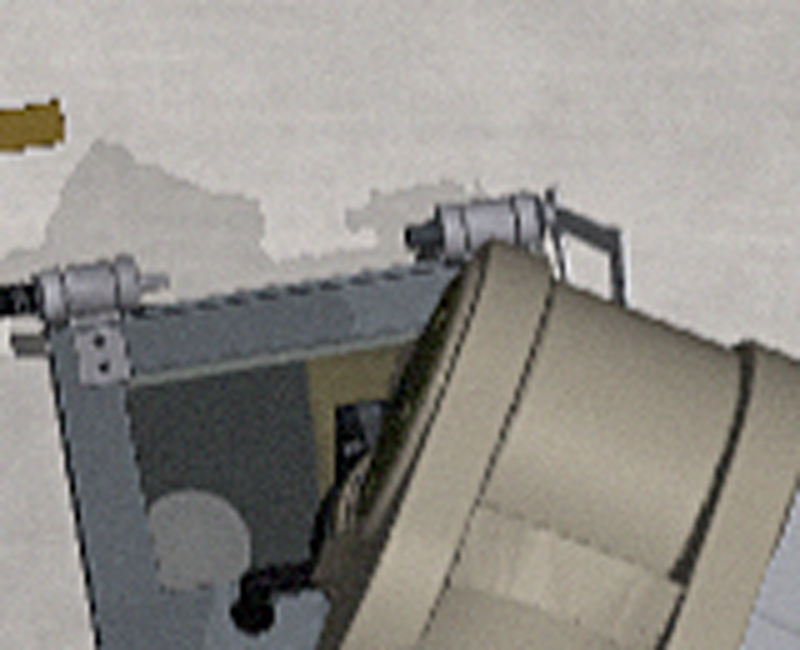

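View pics/s9.png

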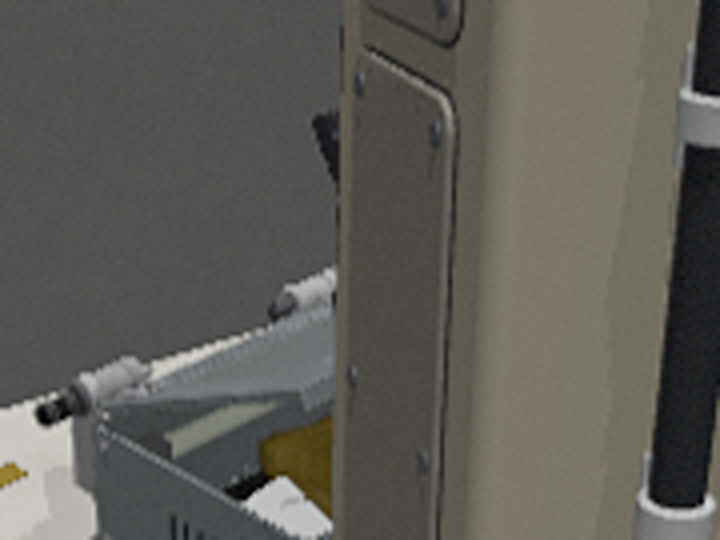

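Both cameras lose the quadrant behind the arm, so I'll check the lid angle by a plane fit on the visible lid frame, calibrated against the shut lid.

```bash
cat > plane.py <<'E'
from ang import *
import pickle
U0,VM=.5925,-.169
def fit(c,th):
    # frame patches of the lid's face in lid coords (u from hinge forward, v from mid)
    H,W=c['range_z'].shape; yy,xx=np.mgrid[0:H,0:W]; d=c['range_z'].astype(float)
    P=np.stack([(xx-c['cx'])/c['f']*d,(yy-c['cy'])/c['f']*d,d],-1)@c['T'][:3,:3].T+c['T'][:3,3]
    du=U0-P@ux; v=P@uy-VM; z=P[...,2]-.118
    t=np.radians(th); f=du*np.cos(t)+z*np.sin(t); n=-du*np.sin(t)+z*np.cos(t)  # lid frame
    m=(d>0)&(abs(n+.005)<.010)&(f>.03)&(f<.195)&(abs(v)<.117)
    left=m&(v>.095)&(f>.055); rear=m&(f<.035)&(f>.018)
    m=left
    A=np.c_[f[m],v[m],np.ones(m.sum())]; k=None
    y=n[m]; w=np.ones(len(y),bool)
    for _ in range(4):
        k=np.linalg.lstsq(A[w],y[w],rcond=None)[0]; r=y-A@k; w=abs(r)<2.5*np.std(r[w])
    return m.sum(),th+np.degrees(np.arctan(k[0])),np.mean(n[m]),np.std(r[w]),np.std(r[w])/np.sqrt(w.sum())/np.std(f[m])*57.3
E
python3 - <<'E'
from plane import *
for n in('top0','scene0','top6','scene6'): print(n,fit(pickle.load(open(n+'.pkl','rb')),0))
for n in('top','scene'): print(n,fit(cam(n),26))
E
```

```text
t 12.25 [ 0.45795371 -0.09279214  0.20876132] [-7.8123675  -2.11979131  1.47376122] 0.010335109327727842 r 0.18939287963775442 theta 26.052829078726194
top0 (np.int64(531), np.float64(-0.10901513749742273), np.float64(-0.0035878659530035662), np.float64(0.0020909482930638406), np.float64(0.12970491749454385))
scene0 (np.int64(283), np.float64(-0.10746909669760107), np.float64(-0.006158182823942416), np.float64(0.0008281601809812902), np.float64(0.07024936812731389))
top6 (np.int64(528), np.float64(0.22170162723651562), np.float64(-0.0037555468205731062), np.float64(0.002160972555826865), np.float64(0.13568405821885451))
scene6 (np.int64(280), np.float64(-0.040739358986416126), np.float64(-0.006052474460708161), np.float64(0.0008264484626603086), np.float64(0.07178498674920031))
top (np.int64(506), np.float64(25.39950077852676), np.float64(-0.005595541195262978), np.float64(0.0018230943373926777), np.float64(0.11607058223400962))
scene (np.int64(102), np.float64(25.37810936834741), np.float64(-0.007405792263547754), np.float64(0.00026970499249095954), np.float64(0.03741548327482888))
```

```bash
cat > polar.py <<'E'
from h import *
import pickle
from scipy.ndimage import map_coordinates
a=np.radians(9.6); uy=np.array([-np.sin(a),np.cos(a),0]);ux=np.array([np.cos(a),np.sin(a),0]);uz=np.array([0,0,1.])
def polar(c,v,u0=.5925,r0=.095,r1=.150,a0=0,a1=75,ka=10,kr=4000):
    A,Rr=np.meshgrid(np.radians(np.arange(a0,a1,1/ka)),np.arange(r1,r0,-1/kr))
    P=(u0*ux-.169*uy+.118*uz+v*uy)+Rr[...,None]*(-np.cos(A)[...,None]*ux+np.sin(A)[...,None]*uz)
    q=proj(c,P.reshape(-1,3)); g=c['img'].astype(float).mean(2)
    return map_coordinates(g,[q[:,1],q[:,0]],order=1).reshape(A.shape)
E
python3 - <<'E'
from polar import *
C=[pickle.load(open(n+'.pkl','rb')) for n in('scene0','scene3','scene6')]
im=[]
for v in(-.125,-.129,-.133):
    p=np.mean([polar(c,v) for c in C],0); p=np.clip(p*1.5,0,255).astype(np.uint8)
    for d in range(0,75,5): p[:12,d*10]=255
    for r in(.125,.103): p[int((.150-r)*4000),::4]=0
    im.append(p[:,:])
print(p.shape)
cv2.imwrite('pics/polar.png',im[1][:, :]); cv2.imwrite('pics/polar3.png',np.vstack([i[40:200] for i in im]))
E
```

```text
(220, 750)
```

View pics/polar.png

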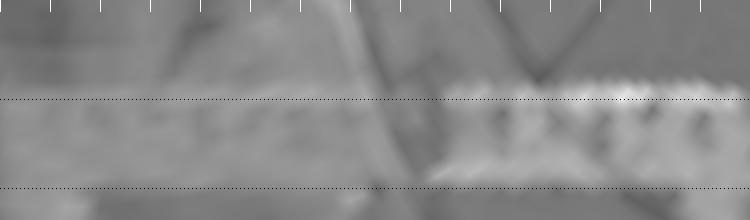

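```bash
python3 - <<'E'
from polar import *
c=pickle.load(open('scene0.pkl','rb'));t=pickle.load(open('top0.pkl','rb'));t6=pickle.load(open('top6.pkl','rb'))
im=[]
for k,g in((c,1.5),(t,1.7),(t6,1.7)):
    p=np.clip(polar(k,-.129)*g,0,255).astype(np.uint8)
    for d in range(0,75,5): p[:12,d*10]=255;p[-8:,d*10]=255
    for r in(.125,.103): p[int((.150-r)*4000),::4]=0
    im.append(p[:,:])
cv2.imwrite('pics/polar.png',np.vstack(im[:2]))
E
```

```text
(no output)
```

View pics/polar.png

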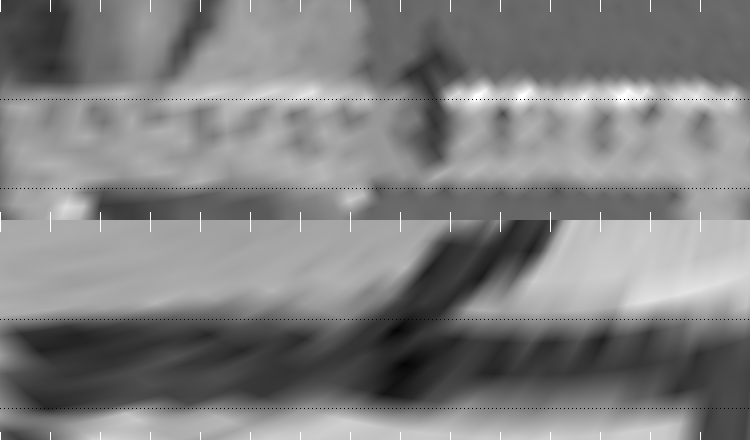

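```bash
python3 - <<'E'
from polar import *
c=pickle.load(open('scene0.pkl','rb'))
im=[]
for v in(-.123,-.126,-.129,-.132):
    p=polar(c,v,a0=25,a1=65)
    rows=lambda r:int((.150-r)*4000)
    for r in(.110,.114,.118,.122,.127,.131):
        s=p[rows(r)-3:rows(r)+4].mean(0); w=np.clip(np.median(s)-15-s,0,None); k=np.arange(len(s)); ok=abs(k/10+25-43)<5
        print(v,r,'clip',round((w*k)[ok].sum()/max(w[ok].sum(),1e-9)/10+25,2),end=' | ')
    # ticks via dark minima near r .118
    s=p[rows(.121):rows(.116)].mean(0); print('ticks',[round((np.argmin(s[(d-25-2)*10:(d-25+2)*10]))/10+d-2,1) for d in(30,35,50,55,60)])
E
```

```text
-0.123 0.11 clip 38.44 | -0.123 0.114 clip 42.53 | -0.123 0.118 clip 42.62 | -0.123 0.122 clip 42.54 | -0.123 0.127 clip 42.81 | -0.123 0.131 clip 41.68 | ticks [np.float64(30.2), np.float64(36.9), np.float64(49.4), np.float64(54.4), np.float64(58.9)]
-0.126 0.11 clip 42.22 | -0.126 0.114 clip 42.94 | -0.126 0.118 clip 42.6 | -0.126 0.122 clip 43.3 | -0.126 0.127 clip 42.05 | -0.126 0.131 clip 41.82 | ticks [np.float64(30.0), np.float64(36.9), np.float64(49.8), np.float64(54.7), np.float64(59.4)]
-0.129 0.11 clip 43.18 | -0.129 0.114 clip 42.79 | -0.129 0.118 clip 43.2 | -0.129 0.122 clip 43.09 | -0.129 0.127 clip 41.85 | -0.129 0.131 clip 42.46 | ticks [np.float64(29.5), np.float64(34.9), np.float64(50.2), np.float64(55.3), np.float64(60.3)]
-0.132 0.11 clip 43.13 | -0.132 0.114 clip 43.13 | -0.132 0.118 clip 43.67 | -0.132 0.122 clip 42.25 | -0.132 0.127 clip 42.35 | -0.132 0.131 clip 43.4 | ticks [np.float64(29.1), np.float64(34.5), np.float64(50.6), np.float64(55.5), np.float64(61.0)]
```

The ticks calibrate within about 0.3°, and the index reads 43.1° ± 0.6. Both cameras' plane fits put the lid at 25.4°. Lifting the remaining 17.7°.

>>> carry_out --jaw '[1,1,1,1,1,1,1,1,1,1]' --pt "4.8 0.8 7" --pt "10.7 1.8 14.7" --pt "17.1 2.9 22.2" --pt "23.8 4 29.3" --pt "30.9 5.2 36" --pt "35.8 6.1 40.3" --pt "38.5 6.5 42.6" --pt "38.5 6.5 42.6" --pt "38.5 6.5 42.6" --pt "38.5 6.5 42.6" --yaw '[0,0,0,0,0,0,0,0,0,0]' --squeeze 40

```text
time: 13.35
eef_pos: [0.4962, -0.0863, 0.2528]
ee_rot: [-2.02, -2.393, -0.003]
force: [-6.0, -1.4, 4.5]
finger_gap: 0.0102
```

```bash
python3 - <<'E'
from plane import *
for n in('top','scene'):
    c=cam(n); pickle.dump(c,open(n+'10.pkl','wb')); print(n,fit(c,42),fit(c,44))
    if n=='top': c['img']=np.clip(c['img'].astype(float)*1.6,0,255).astype(np.uint8);save(c,'t10.png',(240,80,400,210),5)
    else: save(c,'s10.png',(200,60,380,195),4)
E
```

```text
t 13.35 [ 0.49622537 -0.08632912  0.2528267 ] [-5.98589999 -1.44247283  4.47183177] 0.010206795944981981 r 0.19126769885450134 theta 43.79201822313867
top (np.int64(412), np.float64(43.347781713939156), np.float64(-0.0024449590949658434), np.float64(0.0012477608231128685), np.float64(0.08826837272240368)) (np.int64(413), np.float64(43.3351773594848), np.float64(-0.006928458499859529), np.float64(0.0012522791956470084), np.float64(0.08827907098604358))
scene (np.int64(52), np.float64(43.057864929611185), np.float64(-0.01153796045685724), np.float64(0.00018974428736649675), np.float64(0.03989490073828408)) (np.int64(7), np.float64(43.544750994862454), np.float64(-0.014737553626255137), np.float64(0.00011149712796065422), np.float64(0.3137840965234562))
```

View pics/t10.png

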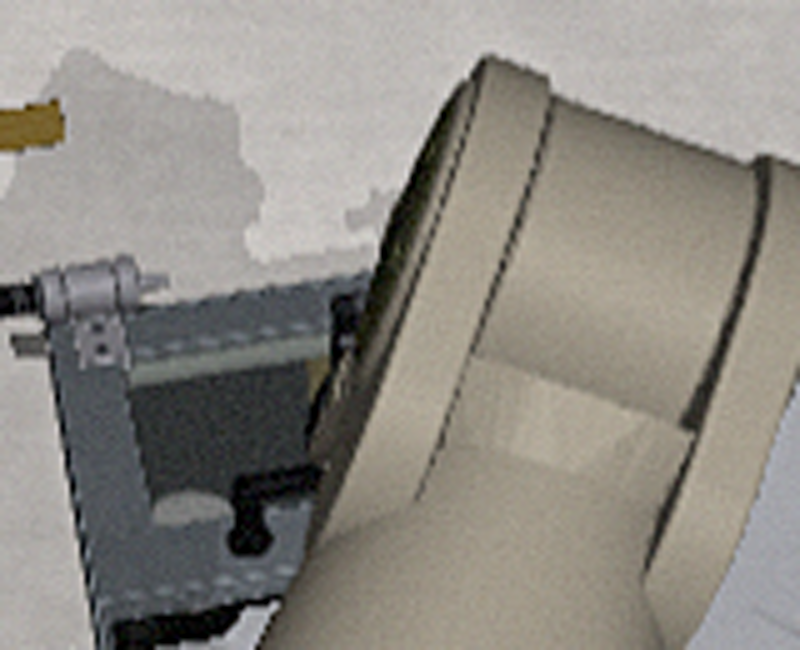

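View pics/s10.png

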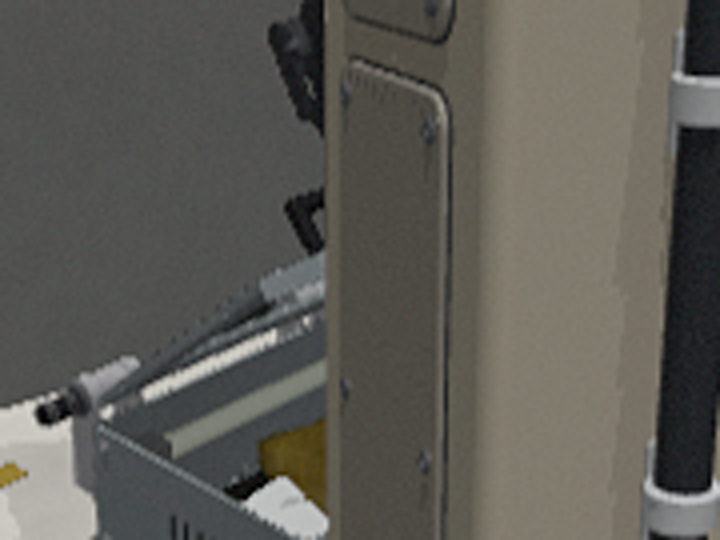

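```bash
python3 - <<'E'
from polar import *
c=pickle.load(open('scene0.pkl','rb'))
p=np.clip(polar(c,-.1295,a0=28,a1=62,ka=23,kr=8000,r0=.1,r1=.145)*1.7,0,255).astype(np.uint8)
for d in range(30,62,5): p[:14,(d-28)*23]=255;p[-14:,(d-28)*23]=255
for d in(42,43,44,45): p[:7,(d-28)*23]=0
cv2.imwrite('pics/polz.png',p);print(p.shape)
E
```

```text
(360, 782)
```

View pics/polz.png

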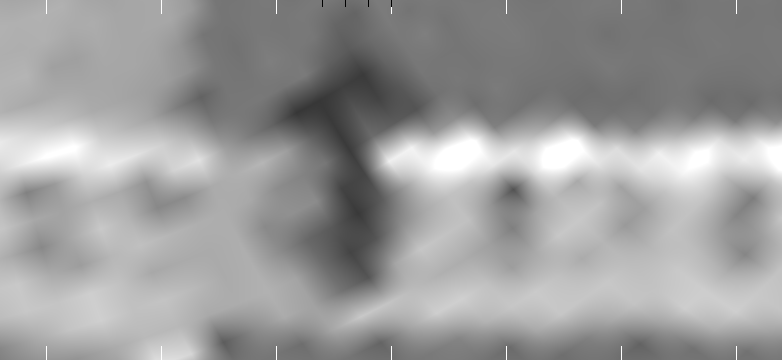

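>>> carry_out --jaw '[1,1,1,1,1]' --pt "0 0 0" --pt "0 0 0" --pt "0 0 0" --pt "0 0 0" --pt "0 0 0" --yaw '[0,0,0,0,0]' --squeeze 60

```text
time: 13.95
eef_pos: [0.4962, -0.0863, 0.253]
ee_rot: [-2.02, -2.393, -0.003]
force: [-3.1, -1.7, -0.2]
finger_gap: 0.0102
```

```bash
python3 - <<'E'
from plane import *
c=cam('top'); print(fit(c,43)); c=cam('scene'); print(fit(c,43)); c=cam('top'); print(fit(c,43))
E
```

```text
t 13.95 [ 0.49618085 -0.0863369   0.25295305] [-3.09830612 -1.7340042  -0.24112914] 0.010229510914073599 r 0.19139513181927942 theta 43.8046086400111
(np.int64(413), np.float64(43.05576002277775), np.float64(-0.004657996050395882), np.float64(0.0013599402972597214), np.float64(0.09567156677008223))
(np.int64(53), np.float64(43.0558093277597), np.float64(-0.013746930028012921), np.float64(0.00017056137498476016), np.float64(0.034644064031706515))
(np.int64(415), np.float64(43.176018147188344), np.float64(-0.004713943557025486), np.float64(0.001219632101865347), np.float64(0.08528520145476197))
```

```bash
python3 - <<'E'
from h import *
c=cam('top');c['img']=np.clip(c['img'].astype(float)*1.6,0,255).astype(np.uint8);save(c,'t11.png',(100,60,330,300),2.5)
E
```

```text
(no output)
```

View pics/t11.png

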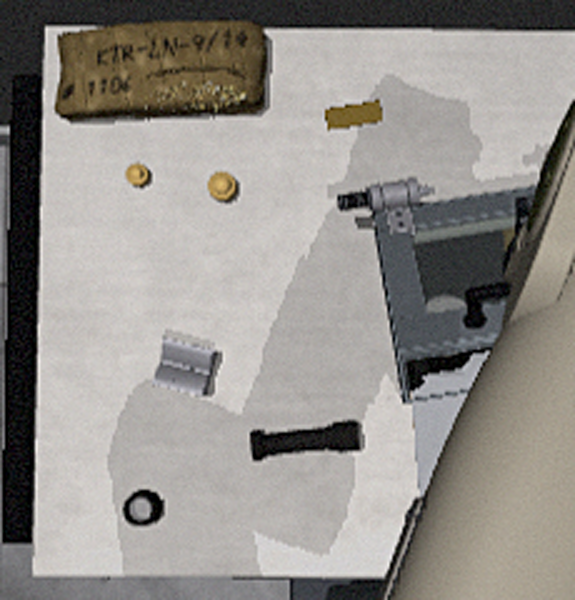

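The weights at (137,175) and (222,186), the torch at (305,438) and the loupe at (143,507) are where they were. The pin is seated at (355,200). Handing in.

```bash
python3 -c "
from cell import bot
print(bot.finish_job())"
```

```text
the job is handed in; nothing more can be done
None
```

I seated the pin in the left hinge first, then lifted the lid by its handle to the index and handed in at about 14 s, still gripping it (60 N squeeze).

- **Pin:** it went through the fork and lug without resistance. It stopped where its collar was computed to meet the fork, and held a 15 N push there. Pictures afterwards show the collar against the fork and the nose out beyond the far cheek.
- **Lid angle:** the index reads about 43.2°, calibrated on the quadrant's own 5° lines. The lid reads 43.1° from both cameras' depth images and 43.0° from the arm's position.
- **Index and pointer not seen at the end:** the arm hid the quadrant from both cameras, so I could not view the pointer against the index directly. The match rests on those angles, with perhaps ±0.6° in the index reading. For the same reason I could not look at the index again, but nothing was steered near it.
- **Handle grip:** the bar rolled about 4 mm towards the fingertips as the lid turned, so the angle computed from the first grip was about 0.7° high. I used the camera fits instead. In the last half-second hold the arm stayed put and the force on it was small.
- **Bystanders:** the torch, the weights and the loupe look unmoved in the last top picture.

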